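# Run the sample shuttle round the guide track and latch it in the bay

## Task

Pick the loose grey sample shuttle up by its steel post, set it down in the flared mouth of the L-shaped guide track and slide it between the rails round the bend, turning it with the track so that it never jams. At the far end push it gently but firmly against the sprung buffer until the two latch bolts snap in behind its front lobe and hold it there, but not so far that the buffer bottoms, then let go. Never force it: a push of about 20 N is already too much for the rails and the bay; and do not disturb the things standing around.

Things in the scene. Friction and masses are not known exactly. Their poses are not given: they have to be found in the camera images.
- shuttle: loose grey plastic sample shuttle, 350 g, 74 mm long (x), 34 mm wide (y), 18 mm high, same both ways round. Two round lobes of radius 17 mm centred 20 mm before and behind the middle, each with a glass window; between them a waist 24 mm long, 18 mm wide, with square shoulders 31 mm wide; a steel post stands on the middle. Origin: centre of the underside; x along its length, z up
- post_top (a point): centre of the top of the shuttle's upright steel post, 63 mm above the shuttle's underside. The post is 16 mm in diameter and bare from 20 to 63 mm above the underside (a 21 mm collar lies below): the place to grip
- track: L-shaped guide track, fixed: 5 mm plate with steel rails (6 mm thick, tops 15.5 mm above the worktop) forming a channel 37 mm wide, 1.5 mm play each side of the shuttle. Origin: centre of the bend, worktop height; z up. Centreline: entry leg along +x at y = +65 mm to x = 0; bend of radius 65 mm about the origin, clockwise from above, to (+65, 0); exit leg along -y at x = +65 mm
- mouth (a point): place for the underside of the shuttle's middle when setting it down in the mouth, its length along the track's x: on the plate (5 mm above the worktop), at x = -62, y = +65 mm in the track's frame. The flare ahead is 64 mm wide at x = -52 mm and narrows to the 37 mm channel at x = -25 mm. The plate begins at x = -100 mm
- bend (a point): middle of the bend on the channel's centreline, on the plate. The shuttle's length must turn with the channel, from the track's +x to its -y. With both lobes in the bend (from 20 mm after its beginning to 20 mm before its end) the shuttle's middle runs on radius 62 mm, 3 mm inside the centreline; it changes over smoothly at both ends
- exit (a point): end of the bend, where the exit leg begins, on the channel's centreline, on the plate (x = +65, y = 0 mm in the track's frame)
- bay_mid (a point): on the plate in the exit leg, track frame x = +65, y = -56 mm: where the latched shuttle's middle rests if the grey bay unit (cross block and two side arms over the rails, top 25.5 mm above the worktop, two screws on it 4 mm higher) is in its middle setting. The bay is clamped up to 14 mm nearer or farther along the leg, differently each time and not told: find it by feel
- buffer (a joint): rubber-tipped sprung buffer rod in the bay that meets the shuttle's front; 0 free, 0.008 m pushed in, where it bottoms hard. It gives at 3 N and adds 1.2 N a mm (7 N at the latching point 3.5 mm in, 12.6 N at the bottom). Push it in 5 to 6 mm, that is 9 to 10 N plus 1 to 4 N of sliding friction, and the latch bolts hold the shuttle
- latch_outer (a joint): sprung latch bolt in the bay's outer side arm, in m: 0 fully out, growing to about 6 mm as the front lobe pushes it aside on its sloped lead-in (both bolts together: some 2 to 6 N of extra push); snaps back to 0 in the shuttle's waist and then holds the front lobe against the buffer
- latch_inner (a joint): the opposite bolt, in the inner side arm of the bay; works the same way at the same moment
- coverslips: bystander: small square card box, 36x36x22 mm, on the worktop beside the track, not to be disturbed. Origin: centre of its underside
- timer: bystander: small bench timer, 66x64x21 mm, not to be disturbed. Origin: centre of its underside
- objective_case: bystander: round screw-lid case, 41 mm diameter, 58 mm high, not to be disturbed. Origin: centre of its underside
- filter_cube_a: bystander: black cube with round windows, 45x34x43 mm, not to be disturbed. Origin: near the centre of its underside

How it is judged:
On the way, in this order (a step that is already met when the one before it is completed fails the run):
1. the shuttle is set down in the entry leg, lying on the plate and pointing along the channel (x of shuttle in the frame of track between -0.095 and -0.015 m and y of shuttle in the frame of track between 0.053 and 0.077 m and z of shuttle in the frame of track below 0.0085 m and angle between the x axis of shuttle and the x axis of track, either way round below 0.3 rad), for 0.1 s.
2. the shuttle passes the middle of the bend, down between the rails (horizontal distance between shuttle and bend below 0.015 m and z of shuttle in the frame of track below 0.0085 m), for 0.05 s.
3. the shuttle comes into the exit leg, down between the rails (horizontal distance between shuttle and exit below 0.015 m and z of shuttle in the frame of track below 0.0085 m), for 0.05 s.
At the end, for the whole second after the job is handed in: The shuttle lies flat and at rest in the bay, let go, within 3 mm of the exit leg's centreline and 0.12 rad of its direction, with both latch bolts out in its waist (each under 2 mm), holding it against the buffer, which stays pushed in by more than 2 mm (value of joint buffer above 0.002 m and value of joint each of latch_outer, latch_inner below 0.002 m and y of shuttle in the frame of track between -0.076 and -0.038 m and x of shuttle in the frame of track between 0.062 and 0.068 m and z of shuttle in the frame of track below 0.0085 m and angle between the x axis of shuttle and the y axis of track, either way round below 0.12 rad and angle between shuttle's own z axis and vertical below 0.08 rad and linear speed of shuttle below 0.01 m/s); the robot touches nothing.
It fails at once if inside the channel the shuttle is forced: its contacts with the track, the plate, the bay, the buffer and the latch add up to more than 40 N (contact force between shuttle and track above 40 N and x of shuttle in the frame of track above -0.05 m).
It fails at once if the buffer is driven to its hard bottom (pushed in more than 7.6 mm) (value of joint buffer above 0.0076 m).
It fails at once if a bystander is moved by more than 20 mm (distance of any of coverslips, timer, objective_case, filter_cube_a from where it was at the start of the episode above 0.02 m).
It also fails if it takes over 72 s, if anything falls off the work surface, if the arm or the gripper's body presses on something with over 40 N, if the wrist force passes 120 N, or if a joint passes its speed limit or range.

## Robot

A 6-joint arm with a two-finger parallel gripper is mounted at the origin on a cart in front of the work surface, level with it; the furniture and walls round the work are solid. World frame = base frame: x ahead of the robot, y to its left, z up, the work surface at z = 0. Lengths are in m, angles in rad, forces in N, time in s.
With the tool pointing down it reaches from about 0.375 to 0.9 m from the base axis. Payload 3.1 kg.
Tool frame: the origin (TCP) lies at the very end of the fingers, on their centre line; the grasp point (between the pads) lies 19 mm behind it; z points along the fingers, y is the direction in which the jaws open and shut (so a half turn about z gives the same grasp; the last joint's range is limited). The gripper opens to 87 mm and grips with 3 to 60 N. Pads are 19 mm wide; open, the fingers measure 117 mm over their backs; the gripper's body (75 mm by 190 mm) begins 51 mm behind the grasp point.
Start: joints at [0.992, 0.527, 1.433, -0, 1.181, -0.178], TCP at [0.244, 0.575, 0.223] pointing down, gripper open.
Joint ranges: [-3.08, 3.08], [-0.75, 2.2], [0.22, 2.44], [-1.43, 4.57], [0, 2.65], [-2.85, 2.85]. Speed limits (rad/s): [2.79, 2.79, 3.14, 3.14, 3.14, 3.14].

## Interface

Orientations are given as a unit quaternion [x, y, z, w].
In Python, from rig import robot, optics gives the robot as it stands.
- The arm moves only by the shell command python3 -m inch 'ROWS' [FORCE]. ROWS is JSON, a list of rows, each an object of numbers: "ax", "ay", "az": the turn, a rotation vector about the tool's x, y, z in rad; "dx", "dy", "dz": the shift along the tool's x, y, z in mm; "gripper": the opening in per cent of the stroke, from 0 (shut) to 100 (fully open). In form: [{"ax": .., "ay": .., "az": .., "dx": .., "dy": .., "dz": .., "gripper": ..}, ...]. A call has 1 to 8 rows; each row shifts and turns the commanded pose from where the row before left it, along the tool's axes as they then stand; what a row does not reach is not made up. A row lasts 1/10 s, in which the tool goes at most 50 mm and 8.59 degrees, less where a joint would pass 70% of its speed; a pose out of reach is approached as far as the arm can. A call with a gripper value outside its range is refused whole. The fingers move at their own pace and stop on an object; FORCE is the grip in N (left out, the last holds). Time passes only in rows, so rows that do not move let the fingers close. It gives the time, the measured TCP pose, the force and the opening at its end, in the units of the state.
- robot.get_obs(): the state, without advancing time (a new reading comes with each control period).
- optics.camera(name): name is "side" or "top" or "wrist"; returns a dict with "img" (480x640x3 uint8, red, green, blue), "depth" (480x640 float32, m along the optical axis (not along the pixel's ray), 0 where there is no reading), "camera_matrix" (3x3 intrinsics, pixels), "position" and "attitude" of the camera in the world. Camera axes: x right, y up, looking along -z (the intrinsics and any distortion apply to the point x, -y, -z); pixel columns grow to the right and rows downward; lengths in m; the calibration is good to about 2 mm. A picture is of the moment at which its call begins.
- robot.hand_in(): hands the job in, once; it reports no verdict.
The state is a dict: "time": time; "q": joint angles; "joint_velocities": joint speeds; "joint_torque": joint torques, N m; "position": TCP position; "tool_rot": TCP orientation; "ft_force": force on the tool from outside, world axes, zero at the start; "moment": the same for the moment, N m; "grip_width": finger opening in m.
Only numpy, scipy, OpenCV 4.12 (cv2) and the standard library are available. Lean on these libraries where they do the work, as an engineer would, in place of code of your own. Each camera call takes 0.05 s, during which the arm holds its last target.

## Working session

There is one attempt and no reset: what is moved stays moved. The work goes in short steps, Python scripts to look and compute and a shell command to move; the robot and the scene stay as the last step left them, time stands still between calls to the robot, and variables do not carry over. Pictures are saved under pics/ and viewed, and the job is handed in when it is done.

```bash
ls -a; mkdir -p pics; python3 - <<'E'
from rig import robot, optics
import cv2
print(robot.get_obs())
for n in ("side","top","wrist"):
    c=optics.camera(n); cv2.imwrite(f"pics/{n}0.png",c["img"][:,:,::-1]); print(n,c["camera_matrix"],c["position"],c["attitude"],c.keys())
E
```

```text
.
..
pics
{'time': 0.0, 'q': array([ 9.91474234e-01,  5.28429839e-01,  1.43391615e+00, -1.53716777e-05,
        1.18138691e+00, -1.78490376e-01]), 'joint_velocities': array([-7.49557975e-04,  7.88540899e-04, -1.93023633e-03,  1.76534808e-04,
        4.76524615e-05,  6.21329916e-05]), 'joint_torque': array([ 9.23877269e-04, -4.40032017e+01, -1.76599556e+01,  6.34270068e-02,
        5.80123113e-02, -1.58114563e-04]), 'position': array([0.24342628, 0.57484546, 0.22158955]), 'tool_rot': array([ 1.99073901e-01,  9.79983896e-01, -9.96848438e-04, -3.89240332e-04]), 'ft_force': array([0.3259996 , 0.64809348, 1.17710046]), 'moment': array([-0.03275953, -0.0052949 ,  0.00870532]), 'grip_width': 0.08689998708746886}
side [[442.01468096   0.         309.28504273]
 [  0.         442.01468096 239.81612932]
 [  0.           0.           1.        ]] [ 0.25374947 -0.86140527  0.60381316] [ 0.45594366 -0.0824977  -0.17951793  0.86780345] dict_keys(['img', 'depth', 'camera_matrix', 'position', 'attitude'])
top [[578.5744716    0.         325.51919854]
 [  0.         578.5744716  240.04761407]
 [  0.           0.           1.        ]] [ 0.20271248 -0.17756293  1.52514985] [-0.08163311  0.08284769  0.72346781 -0.68048999] dict_keys(['img', 'depth', 'camera_matrix', 'position', 'attitude'])
wrist [[344.07793263   0.         316.12865524]
 [  0.         344.07793263 236.10194101]
 [  0.           0.           1.        ]] [0.17800287 0.60238363 0.38350826] [-0.10880186 -0.07133916  0.54755237  0.82659499] dict_keys(['img', 'depth', 'camera_matrix', 'position', 'attitude'])
```

View pics/top0.png

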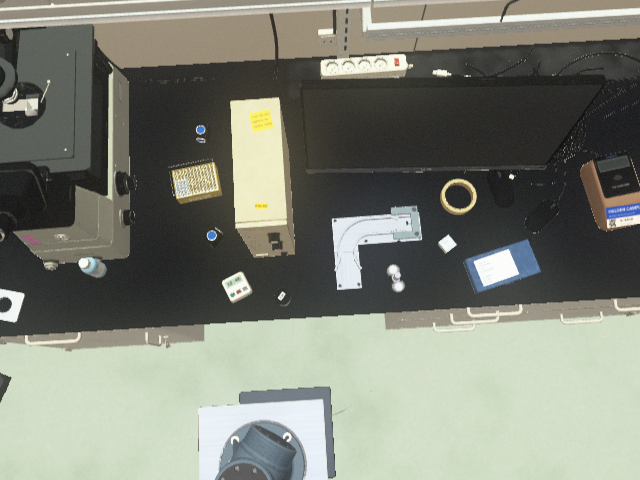

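View pics/side0.png

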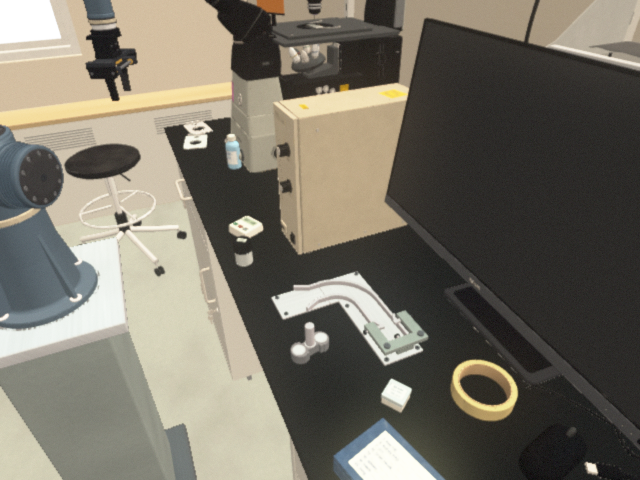

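View pics/wrist0.png

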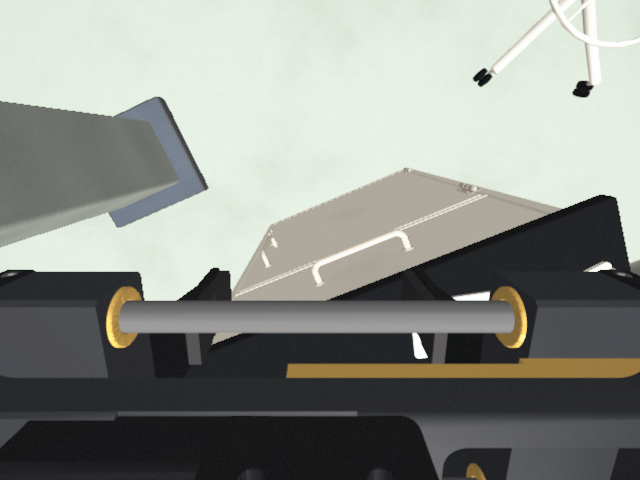

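```bash
cat > h.py <<'E'
import numpy as np, cv2
from scipy.spatial.transform import Rotation as R
from rig import robot, optics
def ray(c,u,v):
    K=c["camera_matrix"]; d=np.array([(u-K[0,2])/K[0,0],-(v-K[1,2])/K[1,1],-1.])
    return np.array(c["position"]),R.from_quat(c["attitude"]).as_matrix()@d
def onz(c,u,v,z):
    p,d=ray(c,u,v); return p+d*(z-p[2])/d[2]
def proj(c,P):
    q=R.from_quat(c["attitude"]).as_matrix().T@(np.asarray(P)-c["position"]); K=c["camera_matrix"]
    return K[0,0]*q[0]/-q[2]+K[0,2], K[1,1]*q[1]/q[2]+K[1,2]
def tri(c1,uv1,c2,uv2):
    p,d=ray(c1,*uv1);q,e=ray(c2,*uv2);d/=np.linalg.norm(d);e/=np.linalg.norm(e)
    s=np.linalg.lstsq(np.c_[d,-e],q-p,rcond=None)[0]
    a,b=p+s[0]*d,q+s[1]*e
    return (a+b)/2,np.linalg.norm(a-b)
def crop(c,x0,y0,x1,y1,s,name):
    cv2.imwrite(name,cv2.resize(c["img"][y0:y1,x0:x1,::-1],None,fx=s,fy=s,interpolation=cv2.INTER_CUBIC))
E
python3 - <<'E'
from h import *
c=optics.camera("top"); crop(c,320,190,470,300,5,"pics/t1.png")
s=optics.camera("side"); crop(s,260,255,440,415,4,"pics/s1.png")
for uv in [(336,220),(340,288),(418,208),(418,240),(396,278)]:
    print(uv,onz(c,*uv,0.005), c["depth"][uv[1],uv[0]])
E
```

```text
(336, 220) [ 0.61766355 -0.223149    0.005     ] 1.5811217
(340, 288) [ 0.43079391 -0.22164358  0.005     ] 1.5404445
(418, 208) [ 0.63769162 -0.44908764  0.005     ] 1.5824822
(418, 240) [ 0.54813995 -0.44033309  0.005     ] 1.5647002
(396, 278) [ 0.44839137 -0.37193035  0.005     ] 1.4882299
```

View pics/t1.png

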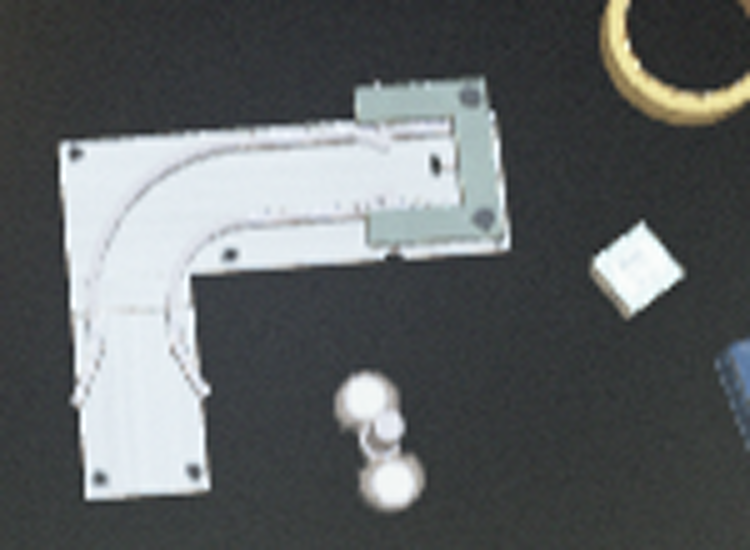

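View pics/s1.png

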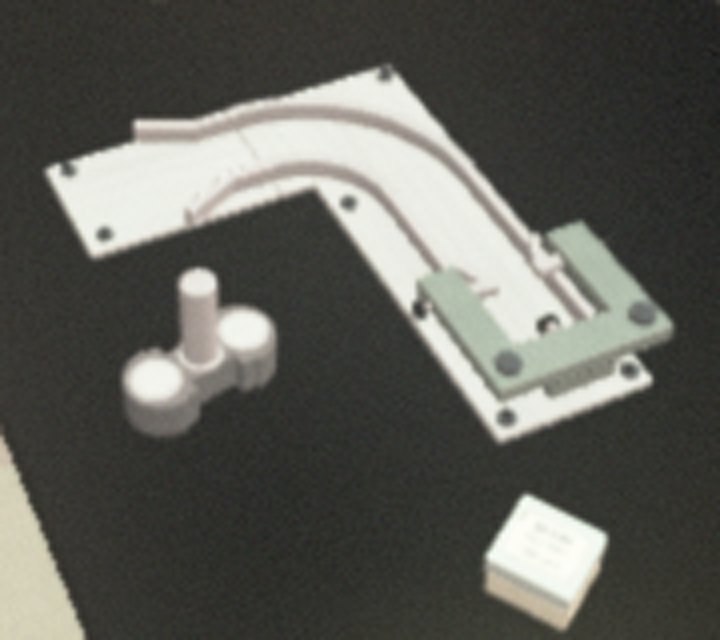

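```bash
python3 - <<'E'
from h import *
c=optics.camera("top"); s=optics.camera("side"); w=optics.camera("wrist")
T=lambda x,y:(320+x/5-.4,190+y/5-.4)
S=lambda x,y:(260+x/4-.4,255+y/4-.4)
P={}
for n,a,b,z in [("BL",(86,500),(45,172),.005),("BR",(209,490),(95,257),.005),("TL",(60,142),(390,68),.005),("inner",(190,272),(318,188),.005),("farR",(510,250),(500,440),.005)]:
    p=onz(c,*T(*a),z);q=onz(s,*S(*b),z); P[n]=(p+q)/2
    print(n,p.round(4),q.round(4),tri(c,T(*a),s,S(*b)))
for n,a,b in [("post",(389,427),(198,280)),("lobeA",(367,396),(247,328)),("lobeB",(391,482),(157,381)),("box",(638,268),(547,535))]:
    print(n,tri(c,T(*a),s,S(*b)))
def an(a,b): d=P[b]-P[a]; return np.degrees(np.arctan2(d[1],d[0])),np.linalg.norm(d)
print(an("BL","TL"),an("BR","inner"),an("inner","farR"),an("BL","BR"))
RR=R.from_quat(w["attitude"]).as_matrix(); o=robot.get_obs(); A=R.from_quat(o["tool_rot"]).as_matrix()
print("cam in tool",A.T@(w["position"]-o["position"]),"\n",A.T@RR)
E
```

```text
BL [ 0.4271 -0.2129  0.005 ] [ 0.4272 -0.2172  0.005 ] (array([ 0.42795786, -0.21304228,  0.00111791]), np.float64(0.0006584758218515474))
BR [ 0.4284 -0.2783  0.005 ] [ 0.4298 -0.2833  0.005 ] (array([ 4.30108390e-01, -2.78729807e-01,  2.87901582e-04]), np.float64(0.002048923265622967))
TL [ 0.624  -0.2115  0.005 ] [ 0.623  -0.2146  0.005 ] (array([ 0.6247636 , -0.21159574,  0.00220899]), np.float64(0.00010642116337964708))
inner [ 0.5472 -0.2769  0.005 ] [ 0.5468 -0.2833  0.005 ] (array([ 0.54911102, -0.2774565 , -0.0010692 ]), np.float64(0.0011604630373088808))
farR [ 0.5486 -0.4501  0.005 ] [ 0.5489 -0.4534  0.005 ] (array([ 0.55003069, -0.45095602,  0.00149094]), np.float64(0.0011962848061426831))
post (array([ 0.44728669, -0.36898646,  0.0623974 ]), np.float64(0.0012972106258758397))
lobeA (array([ 0.47172357, -0.36458623,  0.0184688 ]), np.float64(0.0009943082904698356))
lobeB (array([ 0.42556155, -0.37356168,  0.0147918 ]), np.float64(0.0005485026594958471))
box (array([ 0.53100666, -0.51373554,  0.0251979 ]), np.float64(0.001958167321259981))
(np.float64(0.5773203835419481), np.float64(0.19641123010641626)) (np.float64(0.31484096687378643), np.float64(0.11788026282232031)) (np.float64(-89.38878094558487), np.float64(0.17166036532140072)) (np.float64(-88.28720786582625), np.float64(0.06573763420865696))
cam in tool [ 0.07102941 -0.00058856 -0.1617264 ] 
 [[-4.78605200e-05  9.66061338e-01  2.58312775e-01]
 [ 9.99999872e-01  1.76564156e-04 -4.75049251e-04]
 [-5.04535492e-04  2.58312719e-01 -9.66061222e-01]]
```

```bash
python3 - <<'E'
from h import *
for n in("top","side"):
    c=optics.camera(n);d=c["depth"]
    v,u=np.mgrid[0:480,0:640];K=c["camera_matrix"]
    P=np.stack([(u-K[0,2])/K[0,0],-(v-K[1,2])/K[1,1],-np.ones_like(u,float)],-1)*d[...,None]
    W=P@R.from_quat(c["attitude"]).as_matrix().T+c["position"]
    m=(d>0)&(W[...,2]>.07)&(W[...,0]>.38)&(W[...,0]<.95)&(W[...,1]>-.65)&(W[...,1]<0.05)
    X=W[m]
    for y in np.arange(-.65,.05,.05):
        k=(X[:,1]>=y)&(X[:,1]<y+.05)
        if k.any():
            for z0,z1 in((.07,.15),(.15,.25),(.25,.6)):
                kk=k&(X[:,2]>z0)&(X[:,2]<z1)
                if kk.sum()>3: print(n,round(y,2),z0,kk.sum(),"xmin",X[kk,0].min().round(3), np.percentile(X[kk,0],5).round(3))
E
```

```text
top -0.65 0.07 112 xmin 0.69 0.692
top -0.65 0.15 418 xmin 0.696 0.699
top -0.65 0.25 1990 xmin 0.71 0.715
top -0.6 0.07 119 xmin 0.691 0.694
top -0.6 0.15 425 xmin 0.696 0.701
top -0.6 0.25 2015 xmin 0.712 0.718
top -0.55 0.07 113 xmin 0.695 0.696
top -0.55 0.15 417 xmin 0.701 0.704
top -0.55 0.25 1963 xmin 0.714 0.72
top -0.5 0.07 105 xmin 0.696 0.698
top -0.5 0.15 419 xmin 0.702 0.705
top -0.5 0.25 1992 xmin 0.716 0.722
top -0.45 0.07 119 xmin 0.698 0.701
top -0.45 0.15 416 xmin 0.702 0.708
top -0.45 0.25 1973 xmin 0.718 0.724
top -0.4 0.07 108 xmin 0.702 0.703
top -0.4 0.15 420 xmin 0.706 0.71
top -0.4 0.25 1986 xmin 0.72 0.726
top -0.35 0.07 114 xmin 0.704 0.705
top -0.35 0.15 422 xmin 0.709 0.713
top -0.35 0.25 1991 xmin 0.722 0.729
top -0.3 0.07 114 xmin 0.706 0.707
top -0.3 0.15 418 xmin 0.712 0.714
top -0.3 0.25 1654 xmin 0.725 0.73
top -0.25 0.07 107 xmin 0.708 0.71
top -0.25 0.15 426 xmin 0.712 0.717
top -0.25 0.25 1580 xmin 0.728 0.732
top -0.2 0.07 106 xmin 0.71 0.711
top -0.2 0.15 401 xmin 0.714 0.718
top -0.2 0.25 1488 xmin 0.729 0.734
top -0.15 0.07 187 xmin 0.527 0.5
[... 1227 characters left out ...]
4 0.717
side -0.3 0.25 3032 xmin 0.727 0.731
side -0.25 0.07 190 xmin 0.71 0.711
side -0.25 0.15 764 xmin 0.717 0.719
side -0.25 0.25 2453 xmin 0.73 0.734
side -0.2 0.07 155 xmin 0.713 0.714
side -0.2 0.15 664 xmin 0.719 0.721
side -0.2 0.25 2070 xmin 0.731 0.735
side -0.15 0.07 2830 xmin 0.529 0.538
side -0.15 0.15 4313 xmin 0.529 0.538
side -0.15 0.25 3923 xmin 0.529 0.542
side -0.1 0.07 258 xmin 0.528 0.529
side -0.1 0.15 507 xmin 0.507 0.509
side -0.1 0.25 1526 xmin 0.508 0.527
side -0.05 0.07 164 xmin 0.528 0.528
side -0.05 0.15 217 xmin 0.527 0.528
side -0.05 0.25 1280 xmin 0.527 0.528
side 0.0 0.07 5 xmin 0.529 0.529
side 0.0 0.15 12 xmin 0.528 0.528
side 0.0 0.25 125 xmin 0.528 0.529
```

```bash
python3 - <<'E'
from h import *
for n in("top","side"):
    c=optics.camera(n);d=c["depth"]
    v,u=np.mgrid[0:480,0:640];K=c["camera_matrix"]
    P=np.stack([(u-K[0,2])/K[0,0],-(v-K[1,2])/K[1,1],-np.ones_like(u,float)],-1)*d[...,None]
    W=P@R.from_quat(c["attitude"]).as_matrix().T+c["position"]
    for x in np.arange(.48,.9,.04):
        m=(d>0)&(W[...,2]>.07)&(W[...,2]<.4)&(W[...,0]>x)&(W[...,0]<x+.04)&(W[...,1]>-.19)&(W[...,1]<0.05)
        if m.sum()>3: print(n,x.round(2),m.sum(),np.percentile(W[m][:,1],[0,2,10]).round(3),W[m][:,2].max().round(3))
E
```

```text
top 0.48 141 [-0.084 -0.084 -0.082] 0.265
top 0.52 1871 [-0.107 -0.107 -0.1  ] 0.328
top 0.56 995 [-0.108 -0.106 -0.104] 0.329
top 0.6 961 [-0.106 -0.106 -0.104] 0.331
top 0.64 943 [-0.106 -0.105 -0.104] 0.329
top 0.68 1053 [-0.19  -0.184 -0.154] 0.328
top 0.72 1798 [-0.19  -0.188 -0.182] 0.4
top 0.76 874 [-0.104 -0.103 -0.101] 0.329
top 0.8 584 [-0.104 -0.103 -0.102] 0.329
side 0.48 175 [-0.088 -0.086 -0.085] 0.261
side 0.52 3571 [-0.112 -0.109 -0.108] 0.323
side 0.56 2369 [-0.112 -0.11  -0.108] 0.324
side 0.6 2255 [-0.111 -0.109 -0.108] 0.324
side 0.64 2169 [-0.11  -0.108 -0.107] 0.323
side 0.68 2200 [-0.19  -0.179 -0.107] 0.323
side 0.72 3422 [-0.19  -0.188 -0.181] 0.4
side 0.76 521 [-0.107 -0.106 -0.105] 0.324
side 0.8 110 [-0.07  -0.063 -0.054] 0.323
```

```bash
python3 -m inch '[{"az":-0.1336},{"az":-0.1336},{"az":-0.1336},{"dx":-14,"dy":-42},{"dx":-14,"dy":-42},{"dx":-14,"dy":-42},{"dx":-14,"dy":-42},{"dx":-14,"dy":-42}]'; python3 -m inch '[{"dx":-14,"dy":-42},{"dx":-14,"dy":-42},{"dx":-14,"dy":-42},{"dx":-14,"dy":-42},{"dx":-14,"dy":-42},{"dy":-45},{"dy":-45},{"dy":-45}]'
```

```text
invalid input
invalid input
```

```bash
python3 -m inch '[{"ax":0,"ay":0,"az":-0.1336,"dx":0,"dy":0,"dz":0,"gripper":100}]'
```

```text
time: 0.7
position: [0.2438, 0.5755, 0.2226]
tool_rot: [0.132, 0.991, 0.0, 0.0]
ft_force: [-0.3, -0.4, 0.4]
grip_width: 0.087
```

```bash
python3 -m inch '[{"ax":0,"ay":0,"az":-0.1336,"dx":0,"dy":0,"dz":0,"gripper":100},{"ax":0,"ay":0,"az":-0.1336,"dx":0,"dy":0,"dz":0,"gripper":100},{"ax":0,"ay":0,"az":0,"dx":-14,"dy":-42,"dz":0,"gripper":100},{"ax":0,"ay":0,"az":0,"dx":-14,"dy":-42,"dz":0,"gripper":100},{"ax":0,"ay":0,"az":0,"dx":-14,"dy":-42,"dz":0,"gripper":100},{"ax":0,"ay":0,"az":0,"dx":-14,"dy":-42,"dz":0,"gripper":100},{"ax":0,"ay":0,"az":0,"dx":-14,"dy":-42,"dz":0,"gripper":100},{"ax":0,"ay":0,"az":0,"dx":-14,"dy":-42,"dz":0,"gripper":100}]'
```

```text
time: 1.5
position: [0.3282, 0.322, 0.2228]
tool_rot: [-0.0, 1.0, 0.0, 0.0]
ft_force: [0.3, 0.1, 0.7]
grip_width: 0.0871
```

```bash
python3 -m inch '[{"ax":0,"ay":0,"az":0,"dx":-14,"dy":-42,"dz":0,"gripper":100},{"ax":0,"ay":0,"az":0,"dx":-14,"dy":-42,"dz":0,"gripper":100},{"ax":0,"ay":0,"az":0,"dx":-14,"dy":-42,"dz":0,"gripper":100},{"ax":0,"ay":0,"az":0,"dx":-14,"dy":-42,"dz":0,"gripper":100},{"ax":0,"ay":0,"az":0,"dx":0,"dy":-45,"dz":0,"gripper":100},{"ax":0,"ay":0,"az":0,"dx":0,"dy":-45,"dz":0,"gripper":100},{"ax":0,"ay":0,"az":0,"dx":0,"dy":-45,"dz":0,"gripper":100},{"ax":0,"ay":0,"az":0,"dx":0,"dy":-45,"dz":0,"gripper":100}]'
```

```text
time: 2.3
position: [0.3838, -0.0264, 0.2229]
tool_rot: [-0.0, 1.0, -0.0, 0.001]
ft_force: [0.2, -0.9, 0.5]
grip_width: 0.087
```

```bash
python3 -m inch '[{"ax":0,"ay":0,"az":0,"dx":0,"dy":-45,"dz":0,"gripper":100},{"ax":0,"ay":0,"az":0,"dx":0,"dy":-45,"dz":0,"gripper":100},{"ax":0,"ay":0,"az":0,"dx":0,"dy":-45,"dz":0,"gripper":100},{"ax":0,"ay":0,"az":0,"dx":-12.6,"dy":-41.6,"dz":0,"gripper":100},{"ax":0,"ay":0,"az":0,"dx":-12.6,"dy":-41.6,"dz":0,"gripper":100},{"ax":0,"ay":0,"az":0,"dx":-12.6,"dy":-41.6,"dz":0,"gripper":100},{"ax":0,"ay":0,"az":0,"dx":-12.6,"dy":-41.6,"dz":0,"gripper":100},{"ax":0,"ay":0,"az":0,"dx":-12.6,"dy":-41.6,"dz":0,"gripper":100}]'
```

```text
time: 3.1
position: [0.4471, -0.3694, 0.2227]
tool_rot: [0.0, 1.0, -0.0, 0.0]
ft_force: [0.8, -0.7, -0.4]
grip_width: 0.087
```

```bash
python3 -m inch '[{"ax":0,"ay":0,"az":0.14,"dx":0,"dy":0,"dz":0,"gripper":100},{"ax":0,"ay":0,"az":0.14,"dx":0,"dy":0,"dz":0,"gripper":100},{"ax":0,"ay":0,"az":0.14,"dx":0,"dy":0,"dz":0,"gripper":100},{"ax":0,"ay":0,"az":0.14,"dx":0,"dy":0,"dz":0,"gripper":100},{"ax":0,"ay":0,"az":0.14,"dx":0,"dy":0,"dz":0,"gripper":100},{"ax":0,"ay":0,"az":0.14,"dx":0,"dy":0,"dz":0,"gripper":100},{"ax":0,"ay":0,"az":0.14,"dx":0,"dy":0,"dz":0,"gripper":100},{"ax":0,"ay":0,"az":0.14,"dx":0,"dy":0,"dz":0,"gripper":100}]'; python3 -m inch '[{"ax":0,"ay":0,"az":0.13,"dx":0,"dy":0,"dz":0,"gripper":100},{"ax":0,"ay":0,"az":0.13,"dx":0,"dy":0,"dz":0,"gripper":100},{"ax":0,"ay":0,"az":0,"dx":0,"dy":0,"dz":0,"gripper":100},{"ax":0,"ay":0,"az":0,"dx":0,"dy":0,"dz":0,"gripper":100}]'
python3 - <<'E'
from h import *
c=optics.camera("wrist");cv2.imwrite("pics/w1.png",c["img"][:,:,::-1]);np.savez("w1.npz",**c)
E
```

```text
time: 3.9
position: [0.4468, -0.3675, 0.2226]
tool_rot: [0.534, 0.846, -0.0, 0.0]
ft_force: [-0.2, -0.7, -0.0]
grip_width: 0.0871
time: 4.3
position: [0.4468, -0.3676, 0.2226]
tool_rot: [0.635, 0.772, -0.0, 0.0]
ft_force: [-0.1, -0.5, 0.1]
grip_width: 0.0867
```

View pics/w1.png

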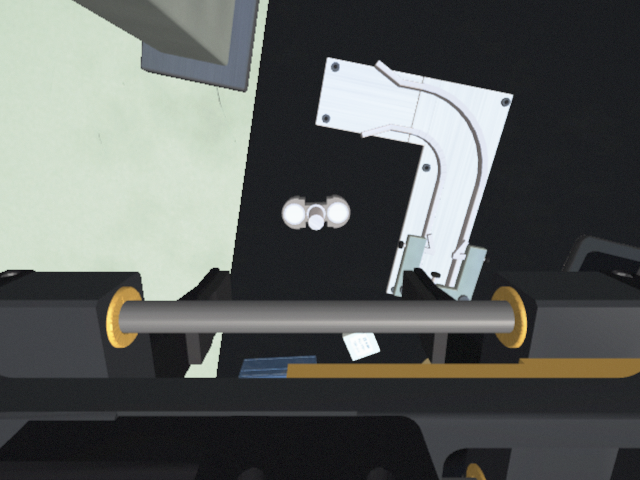

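```bash
python3 - <<'E'
from h import *
c=dict(np.load("w1.npz"))
g=cv2.cvtColor(c["img"],cv2.COLOR_RGB2GRAY)
m=(g>110).astype(np.uint8); m[:,:290]=0; m[265:]=0
n,l,st,ce=cv2.connectedComponentsWithStats(m)
for i in range(1,n):
    if st[i][4]>150: print(i,st[i],ce[i])
i=1+np.argmax(st[1:,4]); k=(l==i).astype(np.uint8)
ct=max(cv2.findContours(k,cv2.RETR_EXTERNAL,cv2.CHAIN_APPROX_NONE)[0],key=len)[:,0,:].astype(float)
Wp=np.array([onz(c,u,v,.005)[:2] for u,v in ct])
np.save("ct.npy",Wp)
# edge groups: rough expected line, collect near
def line(a,b,trim=.012,tol=.004):
    a,b=np.array(a),np.array(b);d=(b-a)/np.linalg.norm(b-a);nn=np.array([-d[1],d[0]])
    for _ in range(3):
        t=(Wp-a)@d;s=(Wp-a)@nn
        q=Wp[(t>trim)&(t<np.linalg.norm(b-a)-trim)&(abs(s)<tol)]
        vx,vy,x0,y0=cv2.fitLine(q.astype(np.float32),cv2.DIST_HUBER,0,.001,.001)[:,0]
        f=np.array([vx,vy]); f*=np.sign(f@d); a=np.array([x0,y0])+f*((a-[x0,y0])@f); d=f; nn=np.array([-d[1],d[0]]); tol=.002
    return a,d,len(q),np.degrees(np.arctan2(d[1],d[0]))
for uv in [(329,57),(316,124),(512,95),(424,147),(388,293)]: print(uv,onz(c,*uv,.005).round(4))
p=lambda u,v:onz(c,u,v,.005)[:2]
for nm,a,b in [("back",(329,57),(316,124)),("left(outer)",(329,57),(512,95)),("inner-entry",(316,124),(424,147)),("far",(512,95),(474,250)),("near",(424,147),(400,250))]:
    print(nm,line(p(*a),p(*b)))
E
```

```text
1 [  315    57   198   208 20705] [423.56561217 147.72166143]
3 [ 290  196   60   35 1571] [318.62953533 213.3691916 ]
(329, 57) [ 0.4289 -0.2134  0.005 ]
(316, 124) [ 0.4284 -0.2786  0.005 ]
(512, 95) [ 0.6207 -0.2121  0.005 ]
(424, 147) [ 0.546  -0.2794  0.005 ]
(388, 293) [ 0.5497 -0.4507  0.005 ]
back (array([ 0.42652176, -0.21345483]), array([ 0.01506196, -0.9998866 ], dtype=float32), 42, np.float32(-89.13698))
left(outer) (array([ 0.42892645, -0.21348131]), array([0.99992985, 0.01184454], dtype=float32), 149, np.float32(0.6786581))
inner-entry (array([ 0.42843692, -0.27917913]), array([0.999889  , 0.01489852], dtype=float32), 83, np.float32(0.85365385))
far (array([ 0.62142989, -0.21204874]), array([ 0.01224042, -0.9999251 ], dtype=float32), 131, np.float32(-89.29865))
near (array([ 0.54476973, -0.27944035]), array([ 0.01306838, -0.9999146 ], dtype=float32), 81, np.float32(-89.25121))
```

```bash
python3 - <<'E'
from h import *
c=dict(np.load("w1.npz"))
crop(c,305,45,525,145,3.6,"pics/w1a.png"); crop(c,385,90,525,300,2.8,"pics/w1b.png")
E
```

```text
(no output)
```

View pics/w1a.png

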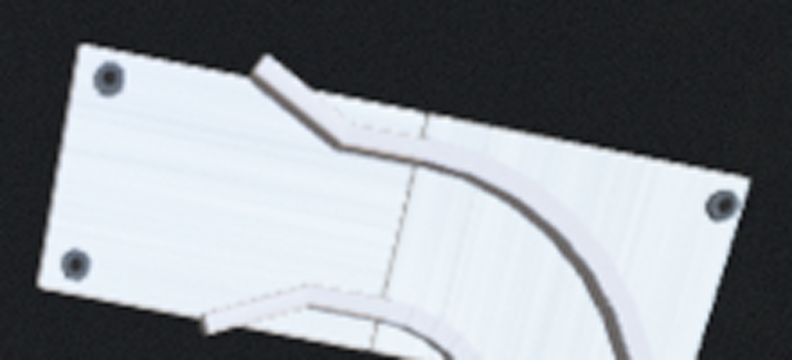

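View pics/w1b.png

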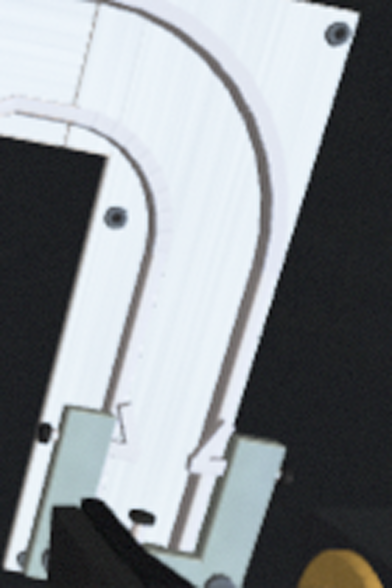

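```bash
python3 - <<'E'
from h import *
c=dict(np.load("w1.npz"))
A=lambda x,y:(305+x/3.6-.4,45+y/3.6-.4); B=lambda x,y:(385+x/2.8-.3,90+y/2.8-.3)
th=.0128; Rt=np.array([[np.cos(th),np.sin(th)],[-np.sin(th),np.cos(th)]])
o=np.array([.527,-.3115])
for n,uv,z in [("knee out bottom",A(342,150),.005),("out y83.5",A(412,165),.005),("seam",A(428,113),.005),("seam2",A(373,352),.005),
 ("ex out 83.5",B(259,240),.005),("",B(215,395),.005),("",B(174,540),.005),("ex in 40.5 top",B(156,235),.0155),("",B(113,403),.0155),("inner entry 46.5 bottom: knee",A(308,303),.0155),("",A(383,318),.0155),("back",A(40,288),.005),("back",A(80,45),.005)]:
    P=onz(c,*uv,z)[:2]; print(n,P.round(4),((Rt@(P-o))*1000).round(1))
# gray profile across the exit leg at track y=-20, -35 and entry at x=-10
g=cv2.cvtColor(c["img"],cv2.COLOR_RGB2GRAY).astype(np.float32)
def prof(pts):
    uv=np.array([proj(c,[*(o+Rt.T@p[:2]),p[2]]) for p in pts],np.float32)
    return cv2.remap(g,uv[:,0],uv[:,1],cv2.INTER_LINEAR)[:,0]
for y in(-.01,-.02,-.03):
    v=np.mean([prof([np.array([x,y+e,.005]) for x in np.arange(.030,.10,.0015)]) for e in(-.003,0,.003)],0)
    print(y,[(round(30+1.5*i,1),int(a)) for i,a in enumerate(v)])
for x in(-.02,-.01):
    v=np.mean([prof([np.array([x+e,y,.005]) for y in np.arange(.034,.10,.0015)]) for e in(-.003,0,.003)],0)
    print(x,[(round(34+1.5*i,1),int(a)) for i,a in enumerate(v)])
E
```

```text
knee out bottom [ 0.5052 -0.2262] [-20.7  85.6]
out y83.5 [ 0.5258 -0.2262] [-0.1 85.3]
seam [ 0.5265 -0.2122] [ 0.8 99.3]
seam2 [ 0.5283 -0.2781] [ 1.7 33.4]
ex out 83.5 [ 0.611  -0.2972] [84.2 13.2]
 [ 0.6129 -0.3602] [ 85.2 -49.8]
 [ 0.6148 -0.4243] [  86.3 -113.9]
ex in 40.5 top [ 0.5673 -0.303 ] [40.5  8. ]
 [ 0.5693 -0.3694] [ 41.5 -58.5]
inner entry 46.5 bottom: knee [ 0.504  -0.2692] [-22.5  42.6]
 [ 0.526 -0.269] [-0.5 42.5]
back [ 0.4282 -0.2793] [-98.3  33.5]
back [ 0.4268 -0.2139] [-98.9  98.8]
-0.01 [(30.0, 239), (31.5, 238), (33.0, 238), (34.5, 238), (36.0, 238), (37.5, 238), (39.0, 237), (40.5, 216), (42.0, 124), (43.5, 122), (45.0, 182), (46.5, 232), (48.0, 234), (49.5, 235), (51.0, 233), (52.5, 238), (54.0, 239), (55.5, 240), (57.0, 239), (58.5, 237), (60.0, 236), (61.5, 238), (63.0, 240), (64.5, 239), (66.0, 240), (67.5, 238), (69.0, 238), (70.5, 239), (72.0, 237), (73.5, 237), (75.0, 240), (76.5, 241), (78.0, 240), (79.5, 239), (81.0, 240), (82.5, 236), (84.0, 176), (85.5, 113), (87.0, 116), (88.5, 152), (90.0, 222), (91.5, 234), (93.0, 235), (94.5, 233), (96.0, 14
[... 1717 characters left out ...]
92), (86.5, 125), (88.0, 194), (89.5, 228), (91.0, 231), (92.5, 231), (94.0, 234), (95.5, 236), (97.0, 240), (98.5, 216)]
-0.01 [(34.0, 188), (35.5, 239), (37.0, 239), (38.5, 239), (40.0, 238), (41.5, 222), (43.0, 187), (44.5, 227), (46.0, 231), (47.5, 230), (49.0, 229), (50.5, 240), (52.0, 241), (53.5, 240), (55.0, 239), (56.5, 241), (58.0, 241), (59.5, 241), (61.0, 242), (62.5, 239), (64.0, 242), (65.5, 243), (67.0, 241), (68.5, 239), (70.0, 240), (71.5, 239), (73.0, 238), (74.5, 241), (76.0, 242), (77.5, 241), (79.0, 239), (80.5, 237), (82.0, 238), (83.5, 236), (85.0, 189), (86.5, 130), (88.0, 215), (89.5, 230), (91.0, 231), (92.5, 228), (94.0, 235), (95.5, 237), (97.0, 241), (98.5, 217)]
```

```bash
python3 - <<'E'
from h import *
c=dict(np.load("w1.npz")); crop(c,275,185,365,240,8,"pics/w1s.png")
E
```

```text
(no output)
```

View pics/w1s.png

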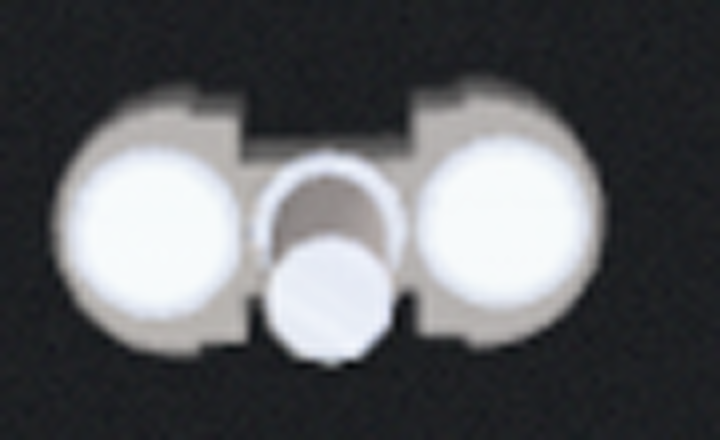

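```bash
python3 - <<'E'
from h import *
c=dict(np.load("w1.npz")); f=lambda x,y:(275+x/8-.44,185+y/8-.44)
a=onz(c,*f(153,233),.018);b=onz(c,*f(503,221),.018);p=onz(c,*f(330,301),.063);q=onz(c,*f(328,228),.020)
print(a,b,(a+b)/2,np.linalg.norm(a-b),"post",p,"collar",q,np.degrees(np.arctan2(*(b-a)[1::-1])))
o=robot.get_obs();A=R.from_quat(o["tool_rot"]).as_matrix();print(o["position"],A)
d=p-o["position"];print("delta in tool mm",A.T@d*1000)
E
```

```text
[ 0.42263782 -0.37478331  0.018     ] [ 0.46881466 -0.3640391   0.018     ] [ 0.44572624 -0.36941121  0.018     ] 0.047410322938732874 post [ 0.44612919 -0.36946814  0.063     ] collar [ 0.44569773 -0.36915424  0.02      ] 13.098261251064088
[ 0.44680183 -0.36758105  0.22261693] [[-1.91888070e-01  9.81416816e-01  3.83998445e-05]
 [ 9.81416808e-01  1.91888073e-01 -1.25578009e-04]
 [-1.30612842e-04  1.35893310e-05 -9.99999991e-01]]
delta in tool mm [ -1.70210145  -1.02441447 159.61714255]
```

```bash
python3 -m inch '[{"ax":0,"ay":0,"az":-0.035,"dx":-1.7,"dy":-1,"dz":0,"gripper":100},{"ax":0,"ay":0,"az":0,"dx":0,"dy":0,"dz":40,"gripper":100},{"ax":0,"ay":0,"az":0,"dx":0,"dy":0,"dz":40,"gripper":100},{"ax":0,"ay":0,"az":0,"dx":0,"dy":0,"dz":40,"gripper":100},{"ax":0,"ay":0,"az":0,"dx":0,"dy":0,"dz":30,"gripper":100},{"ax":0,"ay":0,"az":0,"dx":0,"dy":0,"dz":20,"gripper":100},{"ax":0,"ay":0,"az":0,"dx":0,"dy":0,"dz":20,"gripper":100},{"ax":0,"ay":0,"az":0,"dx":0,"dy":0,"dz":0,"gripper":100}]'
python3 - <<'E'
from h import *
c=optics.camera("wrist");cv2.imwrite("pics/w2.png",c["img"][:,:,::-1])
print(robot.get_obs()["position"],robot.get_obs()["ft_force"])
E
```

```text
time: 5.15
position: [0.4448, -0.368, 0.03]
tool_rot: [0.622, 0.783, 0.001, -0.003]
ft_force: [-0.4, 0.5, -0.7]
grip_width: 0.0869
[ 0.44557269 -0.3687363   0.03146119] [ 0.32764317  0.25531525 -0.12348648]
```

View pics/w2.png

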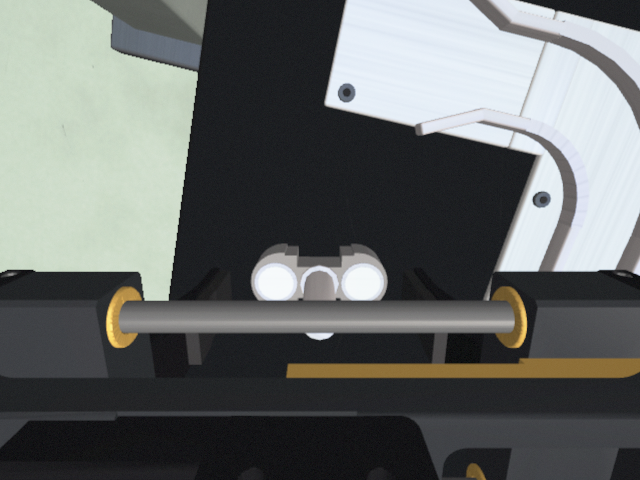

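```bash
python3 -m inch '[{"ax":0,"ay":0,"az":0,"dx":0,"dy":0,"dz":0,"gripper":0},{"ax":0,"ay":0,"az":0,"dx":0,"dy":0,"dz":0,"gripper":0},{"ax":0,"ay":0,"az":0,"dx":0,"dy":0,"dz":0,"gripper":0},{"ax":0,"ay":0,"az":0,"dx":0,"dy":0,"dz":0,"gripper":0},{"ax":0,"ay":0,"az":0,"dx":0,"dy":0,"dz":0,"gripper":0},{"ax":0,"ay":0,"az":0,"dx":0,"dy":0,"dz":0,"gripper":0},{"ax":0,"ay":0,"az":0,"dx":0,"dy":0,"dz":0,"gripper":0},{"ax":0,"ay":0,"az":0,"dx":0,"dy":0,"dz":0,"gripper":0}]' 30
python3 -c "
from h import *
o=robot.get_obs();print(o)"
```

```text
time: 6.0
position: [0.4461, -0.3694, 0.0325]
tool_rot: [0.623, 0.782, 0.0, -0.0]
ft_force: [-0.8, 0.1, 0.5]
grip_width: 0.0311
{'time': 6.0, 'q': array([-8.84408651e-01,  7.40789588e-01,  1.68308349e+00, -1.56522365e-05,
        7.17782236e-01, -1.11018310e+00]), 'joint_velocities': array([-0.00060054,  0.00124118, -0.00035505, -0.00292326,  0.00105127,
        0.00203875]), 'joint_torque': array([ 3.00887230e-03, -4.47705460e+01, -9.46828455e+00,  5.56679133e-04,
        8.54756031e-02, -4.79343396e-05]), 'position': array([ 0.44612119, -0.3693838 ,  0.03253381]), 'tool_rot': array([ 6.22947544e-01,  7.82263610e-01,  1.55673956e-06, -3.17099585e-05]), 'ft_force': array([-0.82343307,  0.10464939,  0.46442601]), 'moment': array([-0.10403521,  0.06423928, -0.04031801]), 'grip_width': 0.031054559250846256}
```

```bash
python3 -m inch '[{"ax":0,"ay":0,"az":0,"dx":0,"dy":0,"dz":0,"gripper":0},{"ax":0,"ay":0,"az":0,"dx":0,"dy":0,"dz":0,"gripper":0},{"ax":0,"ay":0,"az":0,"dx":0,"dy":0,"dz":0,"gripper":0},{"ax":0,"ay":0,"az":0,"dx":0,"dy":0,"dz":0,"gripper":0}]' 30
python3 -m inch '[{"ax":0,"ay":0,"az":0,"dx":0,"dy":0,"dz":-10,"gripper":0},{"ax":0,"ay":0,"az":0,"dx":0,"dy":0,"dz":-20,"gripper":0},{"ax":0,"ay":0,"az":0,"dx":0,"dy":0,"dz":-20,"gripper":0},{"ax":0,"ay":0,"az":0,"dx":0,"dy":0,"dz":-5,"gripper":0},{"ax":0,"ay":0,"az":0,"dx":0,"dy":0,"dz":0,"gripper":0}]' 30
python3 - <<'E'
from h import *
c=optics.camera("wrist");cv2.imwrite("pics/w3.png",c["img"][:,:,::-1]);np.savez("w3.npz",**c)
o=robot.get_obs();print(o["position"],o["ft_force"],o["tool_rot"])
E
```

```text
time: 6.4
position: [0.4462, -0.3694, 0.0325]
tool_rot: [0.623, 0.782, 0.0, 0.0]
ft_force: [0.3, -0.2, -0.5]
grip_width: 0.0151
time: 6.9
position: [0.4464, -0.3697, 0.0885]
tool_rot: [0.623, 0.782, -0.0, 0.001]
ft_force: [-0.2, 0.5, -3.5]
grip_width: 0.0152
[ 0.44597259 -0.36919094  0.08760399] [-0.5850537   0.4358782  -3.59050181] [ 6.22939693e-01  7.82269862e-01 -6.17994401e-06 -4.35296193e-05]
```

View pics/w3.png

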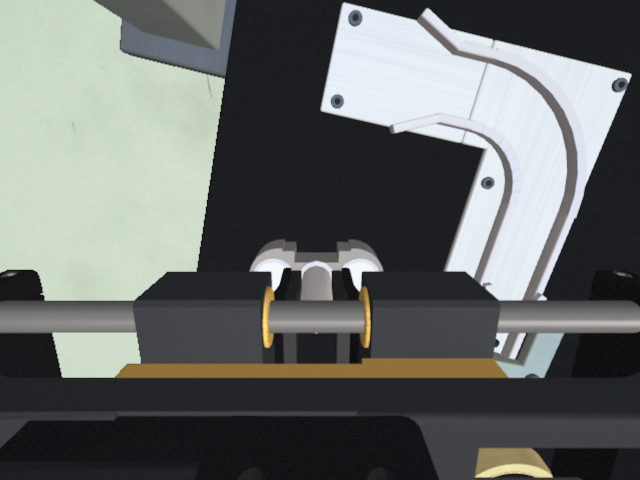

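```bash
python3 - <<'E'
from h import *
c=dict(np.load("w3.npz"))
th=.0128; Rt=np.array([[np.cos(th),np.sin(th)],[-np.sin(th),np.cos(th)]])
o=np.array([.5276,-.3098])
g=cv2.cvtColor(c["img"],cv2.COLOR_RGB2GRAY).astype(np.float32)
def prof(f,ts,es):
    V=[]
    for e in es:
        uv=np.array([proj(c,[*(o+Rt.T@np.array(f(t,e))),.005]) for t in ts],np.float32)
        V.append(cv2.remap(g,uv[:,0],uv[:,1],cv2.INTER_LINEAR)[:,0])
    return np.mean(V,0)
def show(n,f,ts,es):
    v=prof(f,ts,es); print(n,[(round(1000*t,1),int(a)) for t,a in zip(ts,v) if 1][::1])
ex=lambda t,e:(t,e); en=lambda t,e:(e,t)
show("exit in",ex,np.arange(.037,.047,.001),(-.005,-.01,-.015)); show("exit out",ex,np.arange(.080,.09,.001),(-.005,-.01,-.015))
show("exit out far",ex,np.arange(.080,.09,.001),(-.03,-.035,-.04)); 
show("en in",en,np.arange(.037,.047,.001),(-.015,-.01,-.005)); show("en out",en,np.arange(.080,.09,.001),(-.015,-.01,-.005))
show("back",ex,np.arange(-.105,-.094,.001),(.05,.06,.07))
show("seam",ex,np.arange(-.004,.005,.001),(.05,.06,.07))
E
```

```text
exit in [(np.float64(37.0), 236), (np.float64(38.0), 235), (np.float64(39.0), 234), (np.float64(40.0), 218), (np.float64(41.0), 129), (np.float64(42.0), 108), (np.float64(43.0), 112), (np.float64(44.0), 113), (np.float64(45.0), 115), (np.float64(46.0), 137), (np.float64(47.0), 193)]
exit out [(np.float64(80.0), 236), (np.float64(81.0), 238), (np.float64(82.0), 237), (np.float64(83.0), 214), (np.float64(84.0), 123), (np.float64(85.0), 107), (np.float64(86.0), 110), (np.float64(87.0), 112), (np.float64(88.0), 113), (np.float64(89.0), 113)]
exit out far [(np.float64(80.0), 236), (np.float64(81.0), 237), (np.float64(82.0), 237), (np.float64(83.0), 212), (np.float64(84.0), 122), (np.float64(85.0), 106), (np.float64(86.0), 108), (np.float64(87.0), 110), (np.float64(88.0), 111), (np.float64(89.0), 112)]
en in [(np.float64(37.0), 237), (np.float64(38.0), 236), (np.float64(39.0), 236), (np.float64(40.0), 200), (np.float64(41.0), 123), (np.float64(42.0), 194), (np.float64(43.0), 225), (np.float64(44.0), 228), (np.float64(45.0), 229), (np.float64(46.0), 227), (np.float64(47.0), 222)]
en out [(np.float64(80.0), 235), (np.float64(81.0), 235), (np.float64(82.0), 232), (np.float64(83.0), 194), (np.float64(84.0), 111), (np.float64(85.0), 108), (np.float64(86.0), 134), (np.float64(87.0), 204), (np.float64(88.0), 225), (np.float64(89.0), 226)]
back [(np.float64(-105.0), 28), (np.float64(-104.0), 30), (np.float64(-103.0), 29), (np.float64(-102.0), 30), (np.float64(-101.0), 30), (np.float64(-100.0), 91), (np.float64(-99.0), 207), (np.float64(-98.0), 236), (np.float64(-97.0), 236), (np.float64(-96.0), 236), (np.float64(-95.0), 237)]
seam [(np.float64(-4.0), 237), (np.float64(-3.0), 237), (np.float64(-2.0), 237), (np.float64(-1.0), 227), (np.float64(0.0), 184), (np.float64(1.0), 217), (np.float64(2.0), 233), (np.float64(3.0), 237), (np.float64(4.0), 238)]
```

```bash
python3 -m inch '[{"ax":0,"ay":0,"az":0.106,"dx":0,"dy":0,"dz":0,"gripper":0},{"ax":0,"ay":0,"az":0.106,"dx":0,"dy":0,"dz":0,"gripper":0},{"ax":0,"ay":0,"az":0,"dx":20,"dy":3,"dz":0,"gripper":0},{"ax":0,"ay":0,"az":0,"dx":35,"dy":5.3,"dz":0,"gripper":0},{"ax":0,"ay":0,"az":0,"dx":35,"dy":6,"dz":0,"gripper":0},{"ax":0,"ay":0,"az":0,"dx":23.4,"dy":4,"dz":0,"gripper":0},{"ax":0,"ay":0,"az":0,"dx":10,"dy":2,"dz":0,"gripper":0},{"ax":0,"ay":0,"az":0,"dx":0,"dy":0,"dz":0,"gripper":0}]' 30
python3 - <<'E'
from h import *
o=robot.get_obs();print(o["position"],o["ft_force"],o["tool_rot"])
c=optics.camera("wrist");cv2.imwrite("pics/w4.png",c["img"][:,:,::-1]);np.savez("w4.npz",**c)
c=optics.camera("side");crop(c,260,225,440,375,4,"pics/s4.png")
E
```

```text
time: 7.75
position: [0.4643, -0.2435, 0.087]
tool_rot: [0.701, 0.713, -0.0, -0.001]
ft_force: [0.0, 0.0, -3.1]
grip_width: 0.0153
[ 0.46428853 -0.24345122  0.08704186] [ 0.00967515  0.01774534 -3.06672973] [ 7.00933020e-01  7.13226142e-01 -8.40657760e-05 -1.16824234e-03]
```

View pics/w4.png

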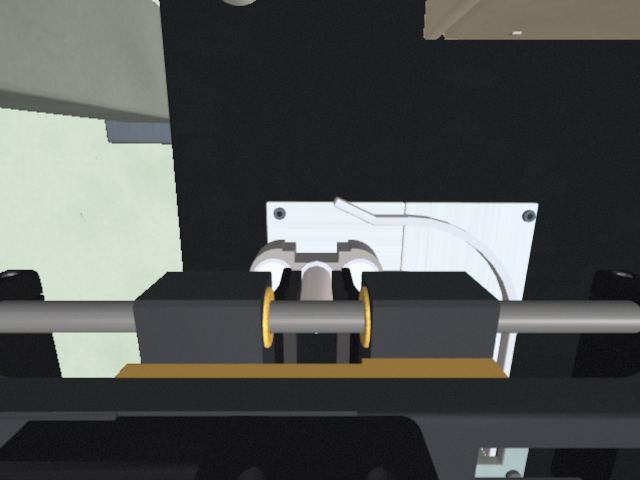

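View pics/s4.png

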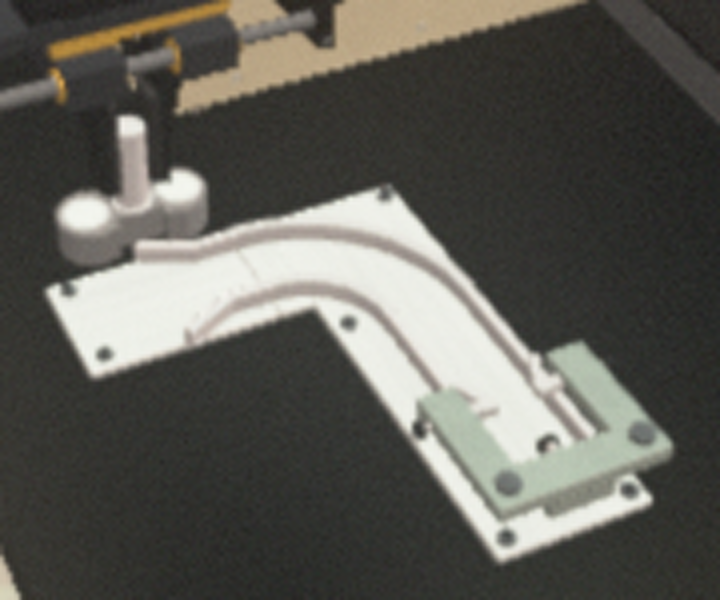

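```bash
python3 - <<'E'
from h import *
for fn in("w3.npz","w4.npz"):
    c=dict(np.load(fn)); 
    # tool pose from camera pose
    Ct=np.array([[0,.96606,.25831],[1,0,0],[0,.25831,-.96606]]); A=R.from_quat(c["attitude"]).as_matrix()@Ct.T
    t=c["position"]-A@np.array([.07103,-.00059,-.16173]); print(t)
    for x,y,z in [(17,20,0),(17,20,18),(17,-20,18),(17,-20,0),(9,0,18),(9,0,9),(0,37,18),(0,-37,18)]:
        print((x,y,z),np.round(proj(c,t+A@np.array([x,y,32.5-z])/1000),1))
c=dict(np.load("w4.npz")); crop(c,235,225,395,305,5,"pics/w4c.png")
E
```

```text
[ 0.44660442 -0.37020972  0.08857687]
(17, 20, 0) [351.3 239.6]
(17, 20, 18) [354.6 248.6]
(17, -20, 18) [279.9 248.6]
(17, -20, 0) [283.  239.6]
(9, 0, 18) [317.2 262.7]
(9, 0, 9) [317.2 257.4]
(0, 37, 18) [384.7 278.2]
(0, -37, 18) [249.7 278.2]
[ 0.46440732 -0.24406298  0.08717897]
(17, 20, 0) [351.3 239.6]
(17, 20, 18) [354.6 248.6]
(17, -20, 18) [279.9 248.6]
(17, -20, 0) [283.  239.6]
(9, 0, 18) [317.2 262.7]
(9, 0, 9) [317.2 257.4]
(0, 37, 18) [384.7 278.2]
(0, -37, 18) [249.7 278.2]
```

View pics/w4c.png

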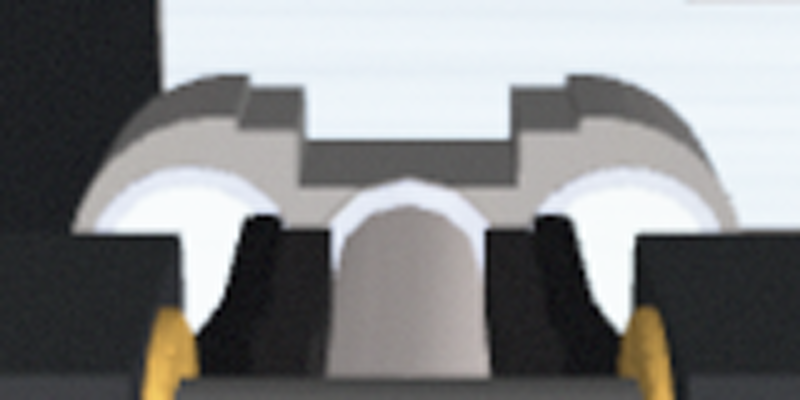

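```bash
python3 -m inch '[{"ax":0,"ay":0,"az":0.005,"dx":-2,"dy":0.5,"dz":0,"gripper":0},{"ax":0,"ay":0,"az":0,"dx":0,"dy":0,"dz":15,"gripper":0},{"ax":0,"ay":0,"az":0,"dx":0,"dy":0,"dz":20,"gripper":0},{"ax":0,"ay":0,"az":0,"dx":0,"dy":0,"dz":10,"gripper":0},{"ax":0,"ay":0,"az":0,"dx":0,"dy":0,"dz":0,"gripper":0},{"ax":0,"ay":0,"az":0,"dx":0,"dy":0,"dz":0,"gripper":0}]' 30
python3 -c "
from h import *
for i in range(1):
  o=robot.get_obs();print(o['position'],o['ft_force'],o['tool_rot'])"
```

```text
time: 8.45
position: [0.4653, -0.2484, 0.0426]
tool_rot: [0.704, 0.71, -0.0, 0.0]
ft_force: [0.4, 0.2, -2.7]
grip_width: 0.0152
[ 0.46534357 -0.24841805  0.04256854] [ 0.3905775   0.21147438 -2.65693294] [ 7.04272578e-01  7.09929664e-01 -9.41378801e-06  8.24316589e-05]
```

```bash
python3 -m inch '[{"ax":0,"ay":0,"az":-0.005,"dx":2.7,"dy":-0.5,"dz":2,"gripper":0},{"ax":0,"ay":0,"az":0,"dx":0,"dy":0,"dz":1,"gripper":0},{"ax":0,"ay":0,"az":0,"dx":0,"dy":0,"dz":0,"gripper":0},{"ax":0,"ay":0,"az":0,"dx":0,"dy":0,"dz":0,"gripper":0},{"ax":0,"ay":0,"az":0,"dx":0,"dy":0,"dz":0,"gripper":0}]' 30
python3 -c "
from h import *
for i in range(1):
  o=robot.get_obs();print(o['position'],o['ft_force'],o['tool_rot'])"
```

```text
time: 8.95
position: [0.4649, -0.2451, 0.0398]
tool_rot: [0.702, 0.712, 0.0, 0.0]
ft_force: [-0.1, 0.2, -2.6]
grip_width: 0.0153
[ 0.46492809 -0.24510639  0.03979514] [-0.09349085  0.2004539  -2.59497652] [7.02171734e-01 7.12007565e-01 1.68328233e-05 2.87123718e-04]
```

```bash
python3 -m inch '[{"ax":0,"ay":0,"az":0,"dx":-0.4,"dy":0,"dz":1,"gripper":0},{"ax":0,"ay":0,"az":0,"dx":0,"dy":0,"dz":0.7,"gripper":0},{"ax":0,"ay":0,"az":0,"dx":0,"dy":0,"dz":0,"gripper":0},{"ax":0,"ay":0,"az":0,"dx":0,"dy":0,"dz":0,"gripper":0}]' 30
python3 -c "
from h import *
for i in range(1):
  o=robot.get_obs();print(o['position'],o['ft_force'],o['tool_rot'])"
```

```text
time: 9.35
position: [0.4647, -0.2454, 0.0378]
tool_rot: [0.702, 0.712, -0.0, -0.0]
ft_force: [-0.3, 0.4, -2.8]
grip_width: 0.0155
[ 0.46470872 -0.24539232  0.03776859] [-0.33404898  0.37340357 -2.79951458] [ 7.02200401e-01  7.11979345e-01 -1.28106572e-05 -9.34139670e-05]
```

```bash
python3 -m inch '[{"ax":0,"ay":0,"az":0,"dx":0,"dy":0,"dz":0.5,"gripper":0},{"ax":0,"ay":0,"az":0,"dx":0,"dy":0,"dz":0.5,"gripper":0},{"ax":0,"ay":0,"az":0,"dx":0,"dy":0,"dz":0,"gripper":0}]' 30
python3 -c "
from h import *
for i in range(1):
  o=robot.get_obs();print(o['position'],o['ft_force'],o['moment'])"
```

```text
time: 9.65
position: [0.4648, -0.2455, 0.0374]
tool_rot: [0.702, 0.712, -0.0, 0.0]
ft_force: [-1.4, 0.3, 4.4]
grip_width: 0.0151
[ 0.46477528 -0.24547067  0.03744594] [-1.44173239  0.29718792  4.41072796] [ 0.10211759  0.28419569 -0.00111292]
```

```bash
python3 -m inch '[{"ax":0,"ay":0,"az":0,"dx":0,"dy":0,"dz":-0.5,"gripper":0},{"ax":0,"ay":0,"az":0,"dx":-0.1,"dy":0,"dz":-0.3,"gripper":0},{"ax":0,"ay":0,"az":0,"dx":0,"dy":2,"dz":0,"gripper":0},{"ax":0,"ay":0,"az":0,"dx":0,"dy":4,"dz":0,"gripper":0},{"ax":0,"ay":0,"az":0,"dx":0,"dy":4,"dz":0,"gripper":0},{"ax":0,"ay":0,"az":0,"dx":0,"dy":4,"dz":0,"gripper":0},{"ax":0,"ay":0,"az":0,"dx":0,"dy":0,"dz":0,"gripper":0},{"ax":0,"ay":0,"az":0,"dx":0,"dy":0,"dz":0,"gripper":0}]' 30
cat > t.py <<'E'
from h import *
th=.0128; O=np.array([.5276,-.310])
Rt=np.array([[np.cos(th),np.sin(th)],[-np.sin(th),np.cos(th)]])
def cl(s): # centreline point, s=0 at bend start
    L=65*np.pi/2
    if s<0: return np.array([s,65.])
    if s<L: a=s/65; return 65*np.array([np.sin(a),np.cos(a)])
    return np.array([65.,-(s-L)])
from scipy.optimize import brentq
def pose(s): # s rear lobe
    r=cl(s); f=cl(brentq(lambda t:np.linalg.norm(cl(t)-r)-40,s+35,s+50)); m=(r+f)/2; d=f-r
    return m,np.arctan2(d[1],d[0])
def st():
    o=robot.get_obs(); p=Rt@(o["position"][:2]-O)*1000; A=R.from_quat(o["tool_rot"]).as_matrix()
    h=np.arctan2(A[1,1],A[0,1])-th
    # nearest pose on path
    ss=np.arange(-100,180,.25); P=[pose(s) for s in ss]; i=np.argmin([np.linalg.norm(q[0]-p) for q in P]); m,g=P[i]
    e=p-m; print("t",round(o["time"],2),"track",p.round(2),"head deg",np.degrees(h).round(2),"ideal",m.round(2),np.degrees(g).round(2),"left err",round(-np.sin(g)*e[0]+np.cos(g)*e[1],2),"s",ss[i])
    f=A.T@o["ft_force"]; print("z",o["position"][2].round(4),"F tool x,y,z",f.round(1),"M",(A.T@o["moment"]).round(3),"tilt",A[2,:2].round(4),"grip",round(o["grip_width"],4))
    return ss[i],p,h
E
python3 -c "
from t import *
st()"
```

```text
time: 10.45
position: [0.4789, -0.2452, 0.0375]
tool_rot: [0.702, 0.712, -0.0, -0.0]
ft_force: [0.8, 0.3, -3.1]
grip_width: 0.015
t 10.45 track [-47.88  65.41] head deg 0.08 ideal [-48.  65.] 0.0 left err 0.41 s -68.0
z 0.0375 F tool x,y,z [0.2 0.8 3.1] M [-0.001 -0.093 -0.006] tilt [ 0.0001 -0.0001] grip 0.015
```

```bash
python3 -m inch '[{"ax":0,"ay":0,"az":0,"dx":-0.3,"dy":3,"dz":-0.2,"gripper":0},{"ax":0,"ay":0,"az":0,"dx":0,"dy":4,"dz":0,"gripper":0},{"ax":0,"ay":0,"az":0,"dx":0,"dy":4,"dz":0,"gripper":0},{"ax":0,"ay":0,"az":0,"dx":0,"dy":4,"dz":0,"gripper":0},{"ax":0,"ay":0,"az":0,"dx":0,"dy":0,"dz":0,"gripper":0},{"ax":0,"ay":0,"az":0,"dx":0,"dy":0,"dz":0,"gripper":0}]' 30
python3 -c "
from t import *
st()"
python3 -m inch '[{"ax":0,"ay":0,"az":0,"dx":0,"dy":3,"dz":0,"gripper":0},{"ax":0,"ay":0,"az":0,"dx":0,"dy":4,"dz":0,"gripper":0},{"ax":0,"ay":0,"az":0,"dx":0,"dy":4,"dz":0,"gripper":0},{"ax":0,"ay":0,"az":0,"dx":0,"dy":2,"dz":0,"gripper":0},{"ax":0,"ay":0,"az":0,"dx":0,"dy":0,"dz":0,"gripper":0},{"ax":0,"ay":0,"az":0,"dx":0,"dy":0,"dz":0,"gripper":0}]' 30
python3 -c "
from t import *
st()"
```

```text
time: 11.05
position: [0.4938, -0.2453, 0.0378]
tool_rot: [0.702, 0.712, -0.0, -0.0]
ft_force: [0.1, -0.3, -3.0]
grip_width: 0.015
t 11.05 track [-32.97  65.12] head deg 0.07 ideal [-33.  65.] 0.0 left err 0.12 s -53.0
z 0.0378 F tool x,y,z [-0.3  0.1  3. ] M [0.074 0.018 0.027] tilt [ 0.0001 -0.0002] grip 0.015
time: 11.65
position: [0.5067, -0.2451, 0.0378]
tool_rot: [0.702, 0.712, -0.0, -0.0]
ft_force: [0.2, -0.7, -2.3]
grip_width: 0.0149
t 11.65 track [-20.1   65.12] head deg 0.06 ideal [-20.  65.] 0.0 left err 0.12 s -40.0
z 0.0378 F tool x,y,z [-0.7  0.2  2.3] M [ 0.102 -0.109 -0.002] tilt [ 0.0002 -0.0003] grip 0.0149
```

```bash
cat > inc.py <<'E'
from t import *
import sys
def inc(s0,ds,n):
    m,h=pose(s0)
    for i in range(1,n+1):
        m2,h2=pose(s0+ds*i); d=m2-m
        print(f"s {s0+ds*i:.0f} az {h-h2:.4f} dx {-np.sin(h)*d[0]+np.cos(h)*d[1]:.2f} dy {np.cos(h)*d[0]+np.sin(h)*d[1]:.2f}")
        m,h=m2,h2
E
python3 -c "
from inc import *
inc(-40,4,36)"
```

```text
s -36 az 0.0031 dx -0.06 dy 4.00
s -32 az 0.0093 dx -0.17 dy 4.00
s -28 az 0.0155 dx -0.26 dy 4.00
s -24 az 0.0218 dx -0.33 dy 3.99
s -20 az 0.0282 dx -0.37 dy 3.99
s -16 az 0.0346 dx -0.38 dy 3.98
s -12 az 0.0410 dx -0.37 dy 3.96
s -8 az 0.0472 dx -0.33 dy 3.93
s -4 az 0.0532 dx -0.27 dy 3.89
s 0 az 0.0588 dx -0.17 dy 3.84
s 4 az 0.0615 dx -0.12 dy 3.80
s 8 az 0.0615 dx -0.12 dy 3.80
s 12 az 0.0615 dx -0.12 dy 3.80
s 16 az 0.0615 dx -0.12 dy 3.80
s 20 az 0.0615 dx -0.12 dy 3.80
s 24 az 0.0615 dx -0.12 dy 3.80
s 28 az 0.0615 dx -0.12 dy 3.80
s 32 az 0.0615 dx -0.12 dy 3.80
s 36 az 0.0615 dx -0.12 dy 3.80
s 40 az 0.0615 dx -0.12 dy 3.80
s 44 az 0.0615 dx -0.12 dy 3.80
s 48 az 0.0615 dx -0.12 dy 3.80
s 52 az 0.0615 dx -0.12 dy 3.80
s 56 az 0.0615 dx -0.12 dy 3.80
s 60 az 0.0615 dx -0.12 dy 3.80
s 64 az 0.0602 dx -0.09 dy 3.81
s 68 az 0.0544 dx 0.02 dy 3.81
s 72 az 0.0483 dx 0.11 dy 3.83
s 76 az 0.0424 dx 0.18 dy 3.85
s 80 az 0.0365 dx 0.23 dy 3.87
s 84 az 0.0305 dx 0.25 dy 3.90
s 88 az 0.0245 dx 0.25 dy 3.93
s 92 az 0.0185 dx 0.22 dy 3.95
s 96 az 0.0124 dx 0.17 dy 3.98
s 100 az 0.0063 dx 0.10 dy 3.99
s 104 az 0.0008 dx 0.01 dy 4.00
```

```bash
python3 -m inch '[{"ax":0,"ay":0,"az":0.003,"dx":-0.16,"dy":4,"dz":0,"gripper":0},{"ax":0,"ay":0,"az":0.009,"dx":-0.17,"dy":4,"dz":0,"gripper":0},{"ax":0,"ay":0,"az":0.0155,"dx":-0.26,"dy":4,"dz":0,"gripper":0},{"ax":0,"ay":0,"az":0.022,"dx":-0.33,"dy":4,"dz":0,"gripper":0},{"ax":0,"ay":0,"az":0.028,"dx":-0.37,"dy":4,"dz":0,"gripper":0},{"ax":0,"ay":0,"az":0,"dx":0,"dy":0,"dz":0,"gripper":0},{"ax":0,"ay":0,"az":0,"dx":0,"dy":0,"dz":0,"gripper":0}]' 30
python3 -c "
from t import *
st()"
```

```text
time: 12.35
position: [0.5268, -0.2466, 0.0378]
tool_rot: [0.729, 0.684, -0.0, -0.0]
ft_force: [0.2, 0.7, -1.8]
grip_width: 0.0147
t 12.35 track [-2.000e-02  6.345e+01] head deg -4.37 ideal [-6.000e-02  6.344e+01] -4.47 left err 0.01 s -20.0
z 0.0378 F tool x,y,z [0.7 0.2 1.8] M [ 0.046 -0.082  0.043] tilt [ 0.0001 -0.0002] grip 0.0147
```

```bash
python3 -m inch '[{"ax":0,"ay":0,"az":0.035,"dx":-0.38,"dy":4,"dz":0,"gripper":0},{"ax":0,"ay":0,"az":0.042,"dx":-0.37,"dy":3.96,"dz":0,"gripper":0},{"ax":0,"ay":0,"az":0.048,"dx":-0.33,"dy":3.93,"dz":0,"gripper":0},{"ax":0,"ay":0,"az":0.053,"dx":-0.27,"dy":3.89,"dz":0,"gripper":0},{"ax":0,"ay":0,"az":0.059,"dx":-0.17,"dy":3.84,"dz":0,"gripper":0},{"ax":0,"ay":0,"az":0,"dx":0,"dy":0,"dz":0,"gripper":0},{"ax":0,"ay":0,"az":0,"dx":0,"dy":0,"dz":0,"gripper":0}]' 30
python3 -c "
from t import *
st()"
```

```text
time: 13.05
position: [0.5455, -0.2508, 0.0378]
tool_rot: [0.805, 0.594, -0.0, -0.0]
ft_force: [0.1, -0.6, -3.2]
grip_width: 0.0149
t 13.05 track [18.66 58.99] head deg -17.88 ideal [18.58 58.99] -17.48 left err 0.03 s -0.5
z 0.0378 F tool x,y,z [-0.6  0.3  3.2] M [-0.007 -0.105  0.007] tilt [ 0.0002 -0.0008] grip 0.0149
```

Next stretch: six rows of constant arc, twice.

```bash
python3 -m inch '[{"ax":0,"ay":0,"az":0.0615,"dx":-0.12,"dy":3.8,"dz":0,"gripper":0},{"ax":0,"ay":0,"az":0.0615,"dx":-0.12,"dy":3.8,"dz":0,"gripper":0},{"ax":0,"ay":0,"az":0.0615,"dx":-0.12,"dy":3.8,"dz":0,"gripper":0},{"ax":0,"ay":0,"az":0.0615,"dx":-0.12,"dy":3.8,"dz":0,"gripper":0},{"ax":0,"ay":0,"az":0.0615,"dx":-0.12,"dy":3.8,"dz":0,"gripper":0},{"ax":0,"ay":0,"az":0,"dx":0,"dy":0,"dz":0,"gripper":0},{"ax":0,"ay":0,"az":0,"dx":0,"dy":0,"dz":0,"gripper":0}]' 30
python3 -c "
from t import *
st()"
```

```text
time: 13.75
position: [0.5624, -0.259, 0.0377]
tool_rot: [0.886, 0.464, -0.0, -0.0]
ft_force: [-0.4, 0.8, -3.3]
grip_width: 0.015
t 13.75 track [35.42 50.51] head deg -35.48 ideal [35.57 50.59] -35.11 left err -0.16 s 19.5
z 0.0377 F tool x,y,z [ 0.4 -0.8  3.3] M [ 0.012 -0.106  0.001] tilt [-0.0001 -0.001 ] grip 0.015
```

```bash
python3 -m inch '[{"ax":0,"ay":0,"az":0.0615,"dx":0,"dy":3.9,"dz":0,"gripper":0},{"ax":0,"ay":0,"az":0.0615,"dx":-0.1,"dy":3.8,"dz":0,"gripper":0},{"ax":0,"ay":0,"az":0.0615,"dx":-0.12,"dy":3.8,"dz":0,"gripper":0},{"ax":0,"ay":0,"az":0.0615,"dx":-0.12,"dy":3.8,"dz":0,"gripper":0},{"ax":0,"ay":0,"az":0.0615,"dx":-0.12,"dy":3.8,"dz":0,"gripper":0},{"ax":0,"ay":0,"az":0,"dx":0,"dy":0,"dz":0,"gripper":0},{"ax":0,"ay":0,"az":0,"dx":0,"dy":0,"dz":0,"gripper":0}]' 30
python3 -c "
from t import *
st()"
```

```text
time: 14.45
position: [0.5762, -0.272, 0.0377]
tool_rot: [0.947, 0.323, -0.0, -0.0]
ft_force: [-0.0, 0.5, -2.8]
grip_width: 0.0149
t 14.45 track [49.13 37.4 ] head deg -53.08 ideal [49.22 37.45] -52.74 left err -0.1 s 39.5
z 0.0377 F tool x,y,z [ 0.3 -0.4  2.8] M [-0.009 -0.169  0.017] tilt [-0.0003 -0.001 ] grip 0.0149
```

```bash
python3 -m inch '[{"ax":0,"ay":0,"az":0.058,"dx":0,"dy":3.9,"dz":0,"gripper":0},{"ax":0,"ay":0,"az":0.06,"dx":-0.1,"dy":3.9,"dz":0,"gripper":0},{"ax":0,"ay":0,"az":0.0615,"dx":-0.12,"dy":3.8,"dz":0,"gripper":0},{"ax":0,"ay":0,"az":0.0615,"dx":-0.12,"dy":3.8,"dz":0,"gripper":0},{"ax":0,"ay":0,"az":0.0615,"dx":-0.12,"dy":3.8,"dz":0,"gripper":0},{"ax":0,"ay":0,"az":0,"dx":0,"dy":0,"dz":0,"gripper":0},{"ax":0,"ay":0,"az":0,"dx":0,"dy":0,"dz":0,"gripper":0}]' 30
python3 -c "
from t import *
st()"
```

```text
time: 15.15
position: [0.5857, -0.2886, 0.0377]
tool_rot: [0.984, 0.176, -0.0, -0.0]
ft_force: [-0.0, 0.7, -2.3]
grip_width: 0.0149
t 15.15 track [58.36 20.68] head deg -70.41 ideal [58.33 20.55] -70.59 left err 0.07 s 59.75
z 0.0377 F tool x,y,z [ 0.2 -0.7  2.3] M [-0.002 -0.139 -0.042] tilt [-0.0005 -0.0008] grip 0.0149
```

```bash
python3 -m inch '[{"ax":0,"ay":0,"az":0.062,"dx":-0.1,"dy":3.8,"dz":0,"gripper":0},{"ax":0,"ay":0,"az":0.055,"dx":0.02,"dy":3.8,"dz":0,"gripper":0},{"ax":0,"ay":0,"az":0.049,"dx":0.11,"dy":3.83,"dz":0,"gripper":0},{"ax":0,"ay":0,"az":0.043,"dx":0.18,"dy":3.85,"dz":0,"gripper":0},{"ax":0,"ay":0,"az":0.0365,"dx":0.2,"dy":3.87,"dz":0,"gripper":0},{"ax":0,"ay":0,"az":0,"dx":0,"dy":0,"dz":0,"gripper":0},{"ax":0,"ay":0,"az":0,"dx":0,"dy":0,"dz":0,"gripper":0}]' 30
python3 -c "
from t import *
st()"
```

```text
time: 15.85
position: [0.5908, -0.307, 0.0377]
tool_rot: [0.999, 0.054, -0.0, -0.0]
ft_force: [0.2, -0.2, -2.6]
grip_width: 0.0151
t 15.85 track [63.23  2.15] head deg -84.5 ideal [63.05  2.24] -84.42 left err 0.16 s 79.5
z 0.0377 F tool x,y,z [0.2 0.2 2.6] M [-0.035 -0.151  0.011] tilt [-0.0005 -0.0006] grip 0.0151
```

```bash
python3 -m inch '[{"ax":0,"ay":0,"az":0.03,"dx":0.15,"dy":3.9,"dz":0,"gripper":0},{"ax":0,"ay":0,"az":0.0245,"dx":0.2,"dy":3.93,"dz":0,"gripper":0},{"ax":0,"ay":0,"az":0.0185,"dx":0.2,"dy":3.95,"dz":0,"gripper":0},{"ax":0,"ay":0,"az":0.0125,"dx":0.15,"dy":3.98,"dz":0,"gripper":0},{"ax":0,"ay":0,"az":0.0065,"dx":0.1,"dy":3.99,"dz":0,"gripper":0},{"ax":0,"ay":0,"az":0.003,"dx":0,"dy":0,"dz":0,"gripper":0},{"ax":0,"ay":0,"az":0,"dx":0,"dy":0,"dz":0,"gripper":0}]' 30
python3 -c "
from t import *
st()"
```

```text
time: 16.55
position: [0.593, -0.3272, 0.0378]
tool_rot: [1.0, 0.006, -0.0, -0.0]
ft_force: [0.4, -1.1, -3.0]
grip_width: 0.015
t 16.55 track [ 65.13 -18.07] head deg -90.06 ideal [ 64.99 -18.15] -89.96 left err 0.14 s 100.25
z 0.0378 F tool x,y,z [0.3 1.1 3. ] M [-0.018 -0.138 -0.004] tilt [-0.0001 -0.0002] grip 0.015
```

```bash
python3 - <<'E'
from t import *
c=optics.camera("side"); crop(c,300,240,450,365,5,"pics/s5.png")
for n,uv in [("tip",(548,437)),("tip rear",(560,440)),("bolt in",(488,410)),("arm in end",(437,388)),("arm out end",(552,352)),("cross in",(500,450))]:
    for z in(.012,.0255): print(n,z,(Rt@(onz(c,260+uv[0]/4-.4,225+uv[1]/4-.4,z)[:2]-O)*1000).round(1))
E
```

```text
tip 0.012 [ 71.4 -98.4]
tip 0.0255 [  63.4 -108.7]
tip rear 0.012 [  75.3 -102.1]
tip rear 0.0255 [  67.1 -112.3]
bolt in 0.012 [ 55.7 -73.1]
bolt in 0.0255 [ 48.  -83.9]
arm in end 0.012 [ 41.6 -51.4]
arm in end 0.0255 [ 34.2 -62.7]
arm out end 0.012 [102.4 -53.5]
arm out end 0.0255 [ 93.7 -64.8]
cross in 0.012 [ 47.9 -96.2]
cross in 0.0255 [  40.4 -106.5]
```

View pics/s5.png

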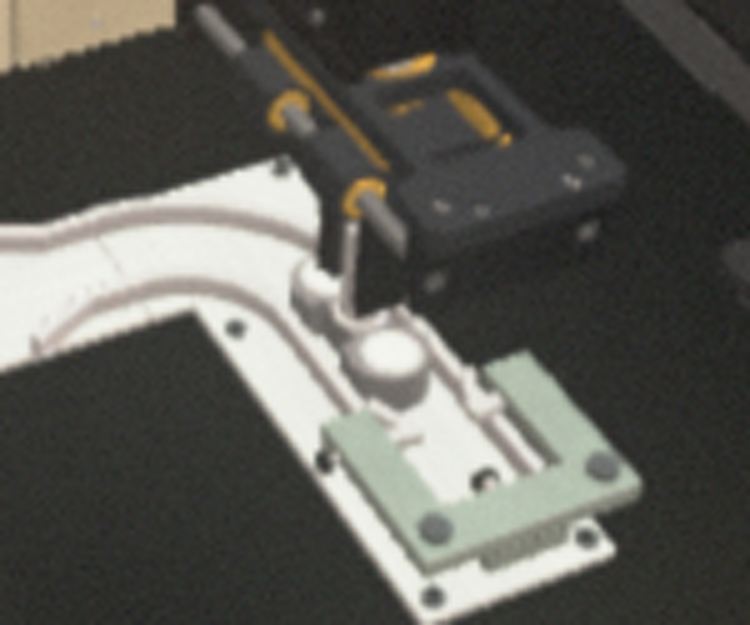

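```bash
python3 -m inch '[{"ax":0,"ay":0,"az":0,"dx":-0.1,"dy":2,"dz":0,"gripper":0},{"ax":0,"ay":0,"az":0,"dx":0,"dy":3,"dz":0,"gripper":0},{"ax":0,"ay":0,"az":0,"dx":0,"dy":3,"dz":0,"gripper":0},{"ax":0,"ay":0,"az":0,"dx":0,"dy":3,"dz":0,"gripper":0},{"ax":0,"ay":0,"az":0,"dx":0,"dy":0,"dz":0,"gripper":0}]' 30
python3 -c "
from t import *
st()"
python3 -m inch '[{"ax":0,"ay":0,"az":0,"dx":0,"dy":2,"dz":0,"gripper":0},{"ax":0,"ay":0,"az":0,"dx":0,"dy":2,"dz":0,"gripper":0},{"ax":0,"ay":0,"az":0,"dx":0,"dy":2,"dz":0,"gripper":0},{"ax":0,"ay":0,"az":0,"dx":0,"dy":2,"dz":0,"gripper":0},{"ax":0,"ay":0,"az":0,"dx":0,"dy":0,"dz":0,"gripper":0}]' 30
python3 -c "
from t import *
st()"
```

```text
time: 17.1
position: [0.5932, -0.3389, 0.0379]
tool_rot: [1.0, 0.006, 0.0, 0.0]
ft_force: [-0.1, 0.6, -3.3]
grip_width: 0.0147
t 17.1 track [ 65.24 -29.75] head deg -90.07 ideal [ 65.   -29.65] -90.0 left err 0.24 s 111.75
z 0.0379 F tool x,y,z [-0.1 -0.6  3.3] M [-0.038 -0.134 -0.076] tilt [0.0005 0.0006] grip 0.0147
time: 17.6
position: [0.5936, -0.3465, 0.0379]
tool_rot: [1.0, 0.006, 0.0, 0.0]
ft_force: [0.8, 1.0, -3.6]
grip_width: 0.015
t 17.6 track [ 65.5  -37.36] head deg -90.06 ideal [ 65.  -37.4] -90.0 left err 0.5 s 119.5
z 0.0379 F tool x,y,z [ 0.8 -0.9  3.6] M [-0.008 -0.026  0.033] tilt [0.0009 0.0004] grip 0.015
```

```bash
for i in 1; do python3 -m inch '[{"ax":0,"ay":0,"az":0,"dx":-0.2,"dy":1,"dz":0,"gripper":0},{"ax":0,"ay":0,"az":0,"dx":-0.2,"dy":1,"dz":0,"gripper":0},{"ax":0,"ay":0,"az":0,"dx":0,"dy":1,"dz":0,"gripper":0},{"ax":0,"ay":0,"az":0,"dx":0,"dy":1,"dz":0,"gripper":0},{"ax":0,"ay":0,"az":0,"dx":0,"dy":0,"dz":0,"gripper":0}]' 30;done
python3 -c "
from t import *
st()"
python3 -m inch '[{"ax":0,"ay":0,"az":0,"dx":0,"dy":1,"dz":0,"gripper":0},{"ax":0,"ay":0,"az":0,"dx":0,"dy":1,"dz":0,"gripper":0},{"ax":0,"ay":0,"az":0,"dx":0,"dy":1,"dz":0,"gripper":0},{"ax":0,"ay":0,"az":0,"dx":0,"dy":0,"dz":0,"gripper":0}]' 30
python3 -c "
from t import *
st()"
```

```text
time: 18.1
position: [0.5929, -0.3502, 0.0379]
tool_rot: [1.0, 0.006, 0.0, -0.0]
ft_force: [1.1, 0.4, -2.1]
grip_width: 0.015
t 18.1 track [ 64.74 -41.04] head deg -90.04 ideal [ 65.   -41.15] -90.0 left err -0.26 s 123.25
z 0.0379 F tool x,y,z [ 1.1 -0.4  2.1] M [ 0.118  0.002 -0.028] tilt [ 0. -0.] grip 0.015
time: 18.5
position: [0.5927, -0.3531, 0.0377]
tool_rot: [1.0, 0.006, -0.0, -0.0]
ft_force: [0.7, 2.2, -4.3]
grip_width: 0.0151
t 18.5 track [ 64.57 -43.93] head deg -90.05 ideal [ 65.  -43.9] -90.0 left err -0.43 s 126.0
z 0.0377 F tool x,y,z [ 0.8 -2.2  4.3] M [ 0.261 -0.038 -0.006] tilt [-0.0003 -0.0003] grip 0.0151
```

```bash
python3 -m inch '[{"ax":0,"ay":0,"az":0,"dx":0.3,"dy":1,"dz":0,"gripper":0},{"ax":0,"ay":0,"az":0,"dx":0,"dy":1,"dz":0,"gripper":0},{"ax":0,"ay":0,"az":0,"dx":0,"dy":0,"dz":0,"gripper":0}]' 30
python3 -c "
from t import *
st()"
python3 -m inch '[{"ax":0,"ay":0,"az":0,"dx":0,"dy":1,"dz":0,"gripper":0},{"ax":0,"ay":0,"az":0,"dx":0,"dy":1,"dz":0,"gripper":0},{"ax":0,"ay":0,"az":0,"dx":0,"dy":0,"dz":0,"gripper":0}]' 30
python3 -c "
from t import *
st()"
```

```text
time: 18.8
position: [0.593, -0.3548, 0.0377]
tool_rot: [1.0, 0.006, -0.0, -0.0]
ft_force: [0.4, 2.2, -3.4]
grip_width: 0.0151
t 18.8 track [ 64.8  -45.65] head deg -90.05 ideal [ 65.   -45.65] -90.0 left err -0.2 s 127.75
z 0.0377 F tool x,y,z [ 0.4 -2.2  3.4] M [ 0.414 -0.096 -0.033] tilt [-0.0006 -0.0008] grip 0.0151
time: 19.1
position: [0.5932, -0.3575, 0.0378]
tool_rot: [1.0, 0.006, 0.0, 0.0]
ft_force: [0.9, 1.3, -2.7]
grip_width: 0.015
t 19.1 track [ 65.01 -48.29] head deg -90.04 ideal [ 65.  -48.4] -90.0 left err 0.01 s 130.5
z 0.0378 F tool x,y,z [ 0.9 -1.3  2.7] M [ 0.421 -0.072 -0.01 ] tilt [0.     0.0004] grip 0.015
```

```bash
for i in 1; do python3 -m inch '[{"ax":0,"ay":0,"az":0,"dx":0,"dy":1,"dz":0,"gripper":0},{"ax":0,"ay":0,"az":0,"dx":0,"dy":1,"dz":0,"gripper":0},{"ax":0,"ay":0,"az":0,"dx":0,"dy":1,"dz":0,"gripper":0},{"ax":0,"ay":0,"az":0,"dx":0,"dy":0,"dz":0,"gripper":0}]' 30;done
python3 -c "
from t import *
st()"
python3 -m inch '[{"ax":0,"ay":0,"az":0,"dx":0,"dy":1,"dz":0,"gripper":0},{"ax":0,"ay":0,"az":0,"dx":0,"dy":1,"dz":0,"gripper":0},{"ax":0,"ay":0,"az":0,"dx":0,"dy":1,"dz":0,"gripper":0},{"ax":0,"ay":0,"az":0,"dx":0,"dy":0,"dz":0,"gripper":0}]' 30
python3 -c "
from t import *
st()"
```

```text
time: 19.5
position: [0.5935, -0.3612, 0.038]
tool_rot: [1.0, 0.006, 0.0, 0.001]
ft_force: [-0.2, 1.1, -3.0]
grip_width: 0.0151
t 19.5 track [ 65.23 -52.03] head deg -90.03 ideal [ 65.   -52.15] -90.0 left err 0.23 s 134.25
z 0.038 F tool x,y,z [-0.2 -1.1  3. ] M [ 0.141 -0.153 -0.009] tilt [0.0007 0.0018] grip 0.0151
time: 19.9
position: [0.5935, -0.3639, 0.038]
tool_rot: [1.0, 0.006, 0.0, 0.001]
ft_force: [-0.2, 0.3, -2.8]
grip_width: 0.0156
t 19.9 track [ 65.16 -54.71] head deg -90.04 ideal [ 65.   -54.65] -90.0 left err 0.16 s 136.75
z 0.038 F tool x,y,z [-0.2 -0.3  2.8] M [ 0.036 -0.158  0.002] tilt [0.0005 0.0012] grip 0.0156
```

```bash
for i in 1; do python3 -m inch '[{"ax":0,"ay":0,"az":0,"dx":0,"dy":1,"dz":0,"gripper":0},{"ax":0,"ay":0,"az":0,"dx":0,"dy":1,"dz":0,"gripper":0},{"ax":0,"ay":0,"az":0,"dx":0,"dy":0,"dz":0,"gripper":0}]' 30;done
python3 -c "
from t import *
st()"
python3 -m inch '[{"ax":0,"ay":0,"az":0,"dx":0,"dy":1,"dz":0,"gripper":0},{"ax":0,"ay":0,"az":0,"dx":0,"dy":1,"dz":0,"gripper":0},{"ax":0,"ay":0,"az":0,"dx":0,"dy":0,"dz":0,"gripper":0}]' 30
python3 -c "
from t import *
st()"
```

```text
time: 20.2
position: [0.5934, -0.3656, 0.038]
tool_rot: [1.0, 0.006, 0.0, 0.0]
ft_force: [0.6, -0.4, -3.1]
grip_width: 0.015
t 20.2 track [ 65.13 -56.44] head deg -90.04 ideal [ 65.  -56.4] -90.0 left err 0.13 s 138.5
z 0.038 F tool x,y,z [0.6 0.4 3.1] M [ 0.041 -0.123 -0.01 ] tilt [0.0004 0.0007] grip 0.015
time: 20.5
position: [0.5935, -0.3676, 0.0379]
tool_rot: [1.0, 0.006, 0.0, 0.0]
ft_force: [0.6, 0.2, -3.3]
grip_width: 0.015
t 20.5 track [ 65.12 -58.42] head deg -90.04 ideal [ 65.  -58.4] -90.0 left err 0.12 s 140.5
z 0.0379 F tool x,y,z [ 0.6 -0.2  3.3] M [-0.083 -0.154 -0.021] tilt [0.0003 0.0006] grip 0.015
```

```bash
for i in 1; do python3 -m inch '[{"ax":0,"ay":0,"az":0,"dx":-0.1,"dy":1,"dz":0,"gripper":0},{"ax":0,"ay":0,"az":0,"dx":0,"dy":1,"dz":0,"gripper":0},{"ax":0,"ay":0,"az":0,"dx":0,"dy":0,"dz":0,"gripper":0}]' 30;done
python3 -c "
from t import *
st()"
python3 -m inch '[{"ax":0,"ay":0,"az":0,"dx":0,"dy":1,"dz":0,"gripper":0},{"ax":0,"ay":0,"az":0,"dx":0,"dy":0,"dz":0,"gripper":0}]' 30
python3 -c "
from t import *
st()"
```

```text
time: 20.8
position: [0.5933, -0.3694, 0.0379]
tool_rot: [1.0, 0.006, 0.0, 0.0]
ft_force: [0.7, 0.0, -3.0]
grip_width: 0.0151
t 20.8 track [ 64.95 -60.26] head deg -90.05 ideal [ 65.   -60.15] -90.0 left err -0.05 s 142.25
z 0.0379 F tool x,y,z [ 0.7 -0.   3. ] M [-0.044 -0.1    0.024] tilt [0.0002 0.0003] grip 0.0151
time: 21.0
position: [0.5933, -0.3703, 0.0379]
tool_rot: [1.0, 0.006, 0.0, 0.0]
ft_force: [0.5, 0.1, -3.1]
grip_width: 0.015
t 21.0 track [ 64.95 -61.14] head deg -90.04 ideal [ 65.   -61.15] -90.0 left err -0.05 s 143.25
z 0.0379 F tool x,y,z [ 0.5 -0.1  3.1] M [-0.078 -0.11  -0.024] tilt [0.0001 0.0002] grip 0.015
```

```bash
for i in 1; do python3 -m inch '[{"ax":0,"ay":0,"az":0,"dx":0,"dy":1,"dz":0,"gripper":0},{"ax":0,"ay":0,"az":0,"dx":0,"dy":0,"dz":0,"gripper":0}]' 30;done
python3 -c "
from t import *
st()"
python3 -m inch '[{"ax":0,"ay":0,"az":0,"dx":0,"dy":1,"dz":0,"gripper":0},{"ax":0,"ay":0,"az":0,"dx":0,"dy":0,"dz":0,"gripper":0}]' 30
python3 -c "
from t import *
st()"
```

```text
time: 21.2
position: [0.5934, -0.3715, 0.0379]
tool_rot: [1.0, 0.006, 0.0, 0.0]
ft_force: [-0.1, -0.5, -2.9]
grip_width: 0.015
t 21.2 track [ 65.   -62.37] head deg -90.04 ideal [ 65.  -62.4] -90.0 left err -0.0 s 144.5
z 0.0379 F tool x,y,z [-0.1  0.5  2.9] M [-0.108 -0.117 -0.011] tilt [0.0002 0.0007] grip 0.015
time: 21.4
position: [0.5933, -0.3721, 0.0378]
tool_rot: [1.0, 0.006, -0.0, -0.0]
ft_force: [-0.4, -0.4, -3.1]
grip_width: 0.0154
t 21.4 track [ 64.9  -62.98] head deg -90.05 ideal [ 65.  -62.9] -90.0 left err -0.1 s 145.0
z 0.0378 F tool x,y,z [-0.4  0.4  3.1] M [-0.028 -0.098 -0.018] tilt [-0.     -0.0002] grip 0.0154
```

```bash
python3 - <<'E'
from t import *
c=optics.camera("side"); crop(c,330,260,450,360,6,"pics/s6.png")
E
```

```text
(no output)
```

View pics/s6.png

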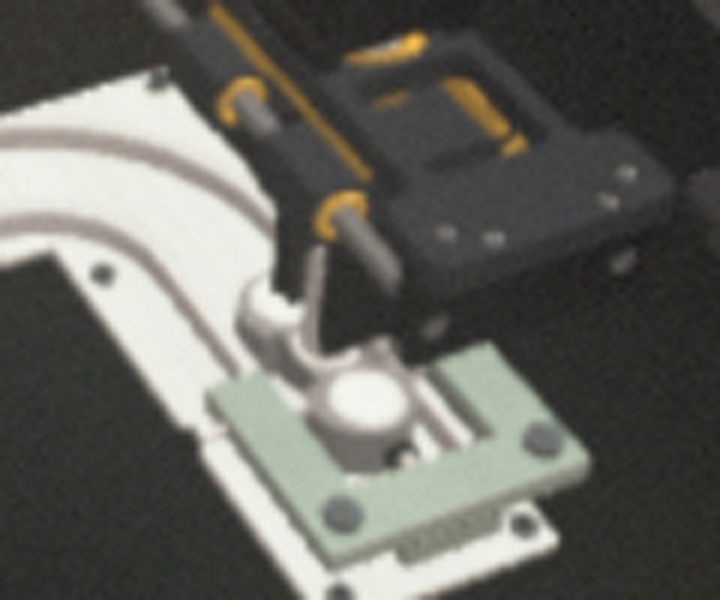

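```bash
for i in 1; do python3 -m inch '[{"ax":0,"ay":0,"az":0,"dx":0,"dy":1,"dz":0,"gripper":0},{"ax":0,"ay":0,"az":0,"dx":0,"dy":0,"dz":0,"gripper":0}]' 30;done
python3 -c "
from t import *
st()"
python3 -m inch '[{"ax":0,"ay":0,"az":0,"dx":0,"dy":1,"dz":0,"gripper":0},{"ax":0,"ay":0,"az":0,"dx":0,"dy":0,"dz":0,"gripper":0}]' 30
python3 -c "
from t import *
st()"
```

```text
time: 21.65
position: [0.5933, -0.3733, 0.0378]
tool_rot: [1.0, 0.006, 0.0, 0.0]
ft_force: [0.5, -0.7, -2.8]
grip_width: 0.0151
t 21.65 track [ 64.93 -64.13] head deg -90.04 ideal [ 65.   -64.15] -90.0 left err -0.07 s 146.25
z 0.0378 F tool x,y,z [0.5 0.7 2.8] M [ 0.013 -0.135 -0.014] tilt [0.0001 0.0002] grip 0.0151
time: 21.85
position: [0.5934, -0.3744, 0.0379]
tool_rot: [1.0, 0.006, 0.0, 0.0]
ft_force: [0.5, -0.9, -3.0]
grip_width: 0.0155
t 21.85 track [ 64.93 -65.2 ] head deg -90.04 ideal [ 65.   -65.15] -90.0 left err -0.07 s 147.25
z 0.0379 F tool x,y,z [0.5 0.9 3. ] M [-0.059 -0.093  0.015] tilt [0.0001 0.0003] grip 0.0155
```

```bash
for i in 1; do python3 -m inch '[{"ax":0,"ay":0,"az":0,"dx":0,"dy":1,"dz":0,"gripper":0},{"ax":0,"ay":0,"az":0,"dx":0,"dy":0,"dz":0,"gripper":0}]' 30;done
python3 -c "
from t import *
st()"
```

```text
time: 22.05
position: [0.5933, -0.3748, 0.0378]
tool_rot: [1.0, 0.006, -0.0, -0.0]
ft_force: [0.9, 0.9, -2.6]
grip_width: 0.0153
t 22.05 track [ 64.86 -65.63] head deg -90.05 ideal [ 65.   -65.65] -90.0 left err -0.14 s 147.75
z 0.0378 F tool x,y,z [ 0.9 -0.8  2.6] M [ 0.189 -0.118 -0.011] tilt [-0.0002 -0.0008] grip 0.0153
```

```bash
for i in 1; do python3 -m inch '[{"ax":0,"ay":0,"az":0,"dx":0,"dy":1,"dz":0,"gripper":0},{"ax":0,"ay":0,"az":0,"dx":0,"dy":0,"dz":0,"gripper":0}]' 30;done
python3 -c "
from t import *
st()"
```

```text
time: 22.25
position: [0.5932, -0.3751, 0.0377]
tool_rot: [1.0, 0.006, -0.0, -0.001]
ft_force: [0.1, 3.2, -1.1]
grip_width: 0.0152
t 22.25 track [ 64.78 -65.96] head deg -90.05 ideal [ 65.  -65.9] -90.0 left err -0.22 s 148.0
z 0.0377 F tool x,y,z [ 0.1 -3.2  1.1] M [ 0.658 -0.041  0.026] tilt [-0.0006 -0.0018] grip 0.0152
```

```bash
for i in 1; do python3 -m inch '[{"ax":0,"ay":0,"az":0,"dx":0.1,"dy":1,"dz":0,"gripper":0},{"ax":0,"ay":0,"az":0,"dx":0,"dy":0,"dz":0,"gripper":0}]' 30;done
python3 -c "
from t import *
st()"
```

```text
time: 22.45
position: [0.5933, -0.3762, 0.0378]
tool_rot: [1.0, 0.006, -0.0, -0.001]
ft_force: [0.1, 5.5, -0.5]
grip_width: 0.015
t 22.45 track [ 64.8 -67. ] head deg -90.05 ideal [ 65.  -66.9] -90.0 left err -0.2 s 149.0
z 0.0378 F tool x,y,z [ 0.2 -5.5  0.5] M [ 0.952 -0.079  0.011] tilt [-0.0008 -0.0018] grip 0.015
```

```bash
for i in 1; do python3 -m inch '[{"ax":0,"ay":0,"az":0,"dx":0,"dy":1,"dz":0,"gripper":0},{"ax":0,"ay":0,"az":0,"dx":0,"dy":0,"dz":0,"gripper":0}]' 30;done
python3 -c "
from t import *
st()"
```

```text
time: 22.65
position: [0.5932, -0.3771, 0.0378]
tool_rot: [1.0, 0.006, -0.0, -0.001]
ft_force: [0.3, 5.1, -0.3]
grip_width: 0.0152
t 22.65 track [ 64.77 -67.89] head deg -90.05 ideal [ 65.  -67.9] -90.0 left err -0.23 s 150.0
z 0.0378 F tool x,y,z [ 0.3 -5.1  0.3] M [ 0.989 -0.119 -0.015] tilt [-0.0008 -0.0021] grip 0.0152
```

```bash
for i in 1; do python3 -m inch '[{"ax":0,"ay":0,"az":0,"dx":0.1,"dy":1,"dz":0,"gripper":0},{"ax":0,"ay":0,"az":0,"dx":0,"dy":0,"dz":0,"gripper":0}]' 30;done
python3 -c "
from t import *
st()"
```

```text
time: 22.85
position: [0.5932, -0.3776, 0.0378]
tool_rot: [1.0, 0.006, -0.001, -0.001]
ft_force: [0.5, 6.7, 0.2]
grip_width: 0.015
t 22.85 track [ 64.78 -68.47] head deg -90.05 ideal [ 65.  -68.4] -90.0 left err -0.22 s 150.5
z 0.0378 F tool x,y,z [ 0.6 -6.7 -0.2] M [ 1.096 -0.139  0.038] tilt [-0.0012 -0.0028] grip 0.015
```

```bash
for i in 1; do python3 -m inch '[{"ax":0,"ay":0,"az":0,"dx":0,"dy":1,"dz":0,"gripper":0},{"ax":0,"ay":0,"az":0,"dx":0,"dy":0,"dz":0,"gripper":0}]' 30;done
python3 -c "
from t import *
st()"
```

```text
time: 23.05
position: [0.5933, -0.3784, 0.0378]
tool_rot: [1.0, 0.006, -0.001, -0.002]
ft_force: [0.1, 7.5, -0.9]
grip_width: 0.0156
t 23.05 track [ 64.78 -69.19] head deg -90.05 ideal [ 65.   -69.15] -90.0 left err -0.22 s 151.25
z 0.0378 F tool x,y,z [ 0.2 -7.5  0.9] M [ 1.224 -0.057 -0.029] tilt [-0.0013 -0.0032] grip 0.0156
```

```bash
for i in 1; do python3 -m inch '[{"ax":0,"ay":0,"az":0,"dx":0,"dy":1,"dz":0,"gripper":0},{"ax":0,"ay":0,"az":0,"dx":0,"dy":0,"dz":0,"gripper":0}]' 30;done
python3 -c "
from t import *
st()"
```

```text
time: 23.25
position: [0.5933, -0.3789, 0.0378]
tool_rot: [1.0, 0.006, -0.001, -0.002]
ft_force: [-0.3, 7.6, 0.6]
grip_width: 0.0153
t 23.25 track [ 64.76 -69.73] head deg -90.05 ideal [ 65.   -69.65] -90.0 left err -0.24 s 151.75
z 0.0378 F tool x,y,z [-0.2 -7.6 -0.6] M [ 1.335 -0.085 -0.021] tilt [-0.0014 -0.004 ] grip 0.0153
```

```bash
for i in 1; do python3 -m inch '[{"ax":0,"ay":0,"az":0,"dx":0,"dy":0.7,"dz":0,"gripper":0},{"ax":0,"ay":0,"az":0,"dx":0,"dy":0,"dz":0,"gripper":0}]' 30;done
python3 -c "
from t import *
st()"
```

```text
time: 23.45
position: [0.5932, -0.3792, 0.0378]
tool_rot: [1.0, 0.006, -0.001, -0.002]
ft_force: [-0.0, 7.2, 1.0]
grip_width: 0.0153
t 23.45 track [ 64.76 -70.07] head deg -90.06 ideal [ 65.   -70.15] -90.0 left err -0.24 s 152.25
z 0.0378 F tool x,y,z [ 0.  -7.2 -1. ] M [ 1.482 -0.01  -0.007] tilt [-0.0016 -0.0046] grip 0.0153
```

```bash
for i in 1; do python3 -m inch '[{"ax":0,"ay":0,"az":0,"dx":0,"dy":0.7,"dz":0,"gripper":0},{"ax":0,"ay":0,"az":0,"dx":0,"dy":0,"dz":0,"gripper":0}]' 30;done
python3 -c "
from t import *
st()
c=optics.camera('side'); crop(c,330,260,450,360,6,'pics/s7.png')"
```

```text
time: 23.65
position: [0.5932, -0.3797, 0.0379]
tool_rot: [1.0, 0.006, -0.001, -0.003]
ft_force: [0.0, 7.8, 1.6]
grip_width: 0.0149
t 23.65 track [ 64.75 -70.49] head deg -90.06 ideal [ 65.  -70.4] -90.0 left err -0.25 s 152.5
z 0.0379 F tool x,y,z [ 0.1 -7.9 -1.6] M [ 1.55  -0.099 -0.024] tilt [-0.0017 -0.0051] grip 0.0149
```

View pics/s7.png

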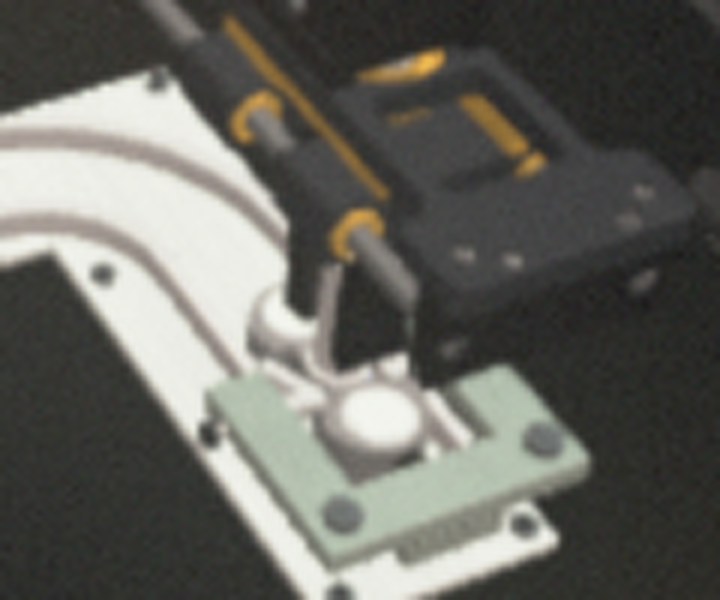

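```bash
for i in 1; do python3 -m inch '[{"ax":0,"ay":0,"az":0,"dx":0,"dy":0.6,"dz":0,"gripper":0},{"ax":0,"ay":0,"az":0,"dx":0,"dy":0,"dz":0,"gripper":0},{"ax":0,"ay":0,"az":0,"dx":0,"dy":0,"dz":0,"gripper":0}]' 30;done
python3 -c "
from t import *
st()"
```

```text
time: 24.0
position: [0.5933, -0.38, 0.0379]
tool_rot: [1.0, 0.006, -0.001, -0.003]
ft_force: [0.6, 10.0, 3.0]
grip_width: 0.0152
t 24.0 track [ 64.76 -70.84] head deg -90.05 ideal [ 65.  -70.9] -90.0 left err -0.24 s 153.0
z 0.0379 F tool x,y,z [  0.7 -10.   -3. ] M [ 1.645 -0.039  0.042] tilt [-0.0018 -0.0054] grip 0.0152
```

```bash
python3 -m inch '[{"ax":0,"ay":0,"az":0,"dx":0,"dy":-1,"dz":0,"gripper":0},{"ax":0,"ay":0,"az":0,"dx":0,"dy":-1,"dz":0,"gripper":0},{"ax":0,"ay":0,"az":0,"dx":0,"dy":0,"dz":0,"gripper":0},{"ax":0,"ay":0,"az":0,"dx":0,"dy":0,"dz":0,"gripper":0}]' 30
python3 -c "
from t import *
st()"
```

```text
time: 24.4
position: [0.5933, -0.3788, 0.0378]
tool_rot: [1.0, 0.006, -0.001, -0.002]
ft_force: [-0.5, 7.7, 1.2]
grip_width: 0.015
t 24.4 track [ 64.77 -69.61] head deg -90.04 ideal [ 65.   -69.65] -90.0 left err -0.23 s 151.75
z 0.0378 F tool x,y,z [-0.4 -7.7 -1.2] M [ 1.339 -0.066  0.012] tilt [-0.0015 -0.0041] grip 0.015
```

```bash
python3 -m inch '[{"ax":0,"ay":0,"az":0,"dx":0,"dy":-1,"dz":0,"gripper":0},{"ax":0,"ay":0,"az":0,"dx":0,"dy":-0.5,"dz":0,"gripper":0},{"ax":0,"ay":0,"az":0,"dx":0,"dy":0,"dz":0,"gripper":0},{"ax":0,"ay":0,"az":0,"dx":0,"dy":0,"dz":0,"gripper":0}]' 30
python3 -c "
from t import *
st()"
```

```text
time: 24.8
position: [0.5933, -0.3783, 0.0378]
tool_rot: [1.0, 0.006, -0.001, -0.001]
ft_force: [0.7, 5.6, -0.4]
grip_width: 0.0151
t 24.8 track [ 64.81 -69.1 ] head deg -90.04 ideal [ 65.   -69.15] -90.0 left err -0.19 s 151.25
z 0.0378 F tool x,y,z [ 0.8 -5.6  0.4] M [ 1.029 -0.047 -0.041] tilt [-0.0011 -0.0024] grip 0.0151
```

```bash
python3 -m inch '[{"ax":0,"ay":0,"az":0,"dx":0,"dy":-1,"dz":0,"gripper":0},{"ax":0,"ay":0,"az":0,"dx":0,"dy":-0.7,"dz":0,"gripper":0},{"ax":0,"ay":0,"az":0,"dx":0,"dy":0,"dz":0,"gripper":0},{"ax":0,"ay":0,"az":0,"dx":0,"dy":0,"dz":0,"gripper":0}]' 30
python3 -c "
from t import *
st()"
```

```text
time: 25.2
position: [0.5933, -0.3781, 0.0377]
tool_rot: [1.0, 0.006, -0.0, -0.0]
ft_force: [-0.3, 2.7, -2.7]
grip_width: 0.0149
t 25.2 track [ 64.86 -68.94] head deg -90.05 ideal [ 65.  -68.9] -90.0 left err -0.14 s 151.0
z 0.0377 F tool x,y,z [-0.3 -2.7  2.7] M [ 0.578 -0.237 -0.   ] tilt [-0.0004 -0.    ] grip 0.0149
```

```bash
python3 -m inch '[{"ax":0,"ay":0,"az":0,"dx":0,"dy":-0.7,"dz":0.2,"gripper":0},{"ax":0,"ay":0,"az":0,"dx":0.1,"dy":-0.5,"dz":0.2,"gripper":0},{"ax":0,"ay":0,"az":0,"dx":0,"dy":0,"dz":0,"gripper":0},{"ax":0,"ay":0,"az":0,"dx":0,"dy":0,"dz":0,"gripper":0}]' 30
python3 -c "
from t import *
st()"
```

```text
time: 25.6
position: [0.5936, -0.3778, 0.0376]
tool_rot: [1.0, 0.006, 0.0, 0.001]
ft_force: [-1.6, -1.4, -3.2]
grip_width: 0.015
t 25.6 track [ 65.11 -68.68] head deg -90.04 ideal [ 65.   -68.65] -90.0 left err 0.11 s 150.75
z 0.0376 F tool x,y,z [-1.6  1.4  3.2] M [-0.177 -0.472 -0.035] tilt [0.0002 0.0017] grip 0.015
```

```bash
python3 -m inch '[{"ax":0,"ay":0,"az":0,"dx":-0.1,"dy":0.4,"dz":0.2,"gripper":0},{"ax":0,"ay":0,"az":0,"dx":0,"dy":0,"dz":0,"gripper":0},{"ax":0,"ay":0,"az":0,"dx":0,"dy":0,"dz":0,"gripper":20},{"ax":0,"ay":0,"az":0,"dx":0,"dy":0,"dz":0,"gripper":40},{"ax":0,"ay":0,"az":0,"dx":0,"dy":0,"dz":0,"gripper":60},{"ax":0,"ay":0,"az":0,"dx":0,"dy":0,"dz":0,"gripper":60},{"ax":0,"ay":0,"az":0,"dx":0,"dy":0,"dz":0,"gripper":60},{"ax":0,"ay":0,"az":0,"dx":0,"dy":0,"dz":0,"gripper":60}]'
python3 -c "
from t import *
st()
c=optics.camera('side'); crop(c,330,260,450,360,6,'pics/s8.png')"
```

```text
time: 26.4
position: [0.5937, -0.3771, 0.0373]
tool_rot: [1.0, 0.006, 0.0, 0.0]
ft_force: [-0.2, -0.3, 0.3]
grip_width: 0.0482
t 26.4 track [ 65.27 -67.95] head deg -90.04 ideal [ 65.  -67.9] -90.0 left err 0.27 s 150.0
z 0.0373 F tool x,y,z [-0.2  0.3 -0.3] M [-0.085 -0.114  0.042] tilt [0.0003 0.0001] grip 0.0482
```

View pics/s8.png

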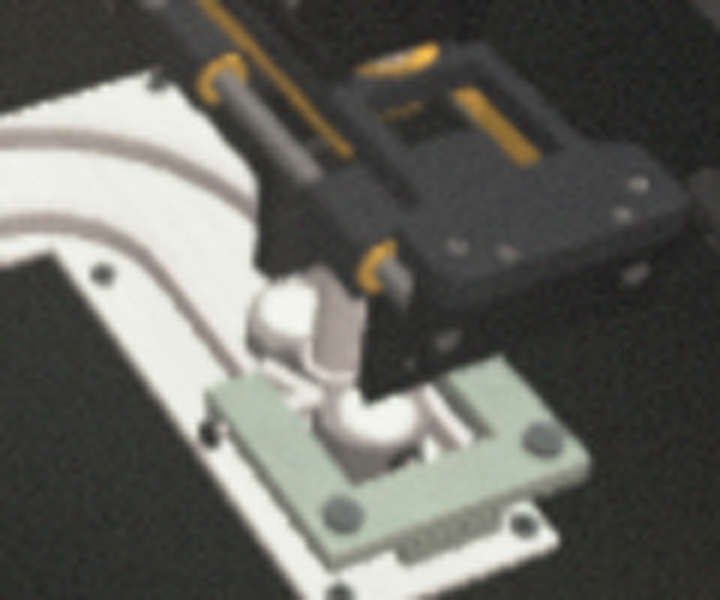

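Released; the shuttle stayed in place. Now straight up.

```bash
python3 -m inch '[{"ax":0,"ay":0,"az":0,"dx":0,"dy":0,"dz":-5,"gripper":60},{"ax":0,"ay":0,"az":0,"dx":0,"dy":0,"dz":-15,"gripper":60},{"ax":0,"ay":0,"az":0,"dx":0,"dy":0,"dz":-25,"gripper":60},{"ax":0,"ay":0,"az":0,"dx":0,"dy":0,"dz":-25,"gripper":60},{"ax":0,"ay":0,"az":0,"dx":0,"dy":0,"dz":-25,"gripper":60},{"ax":0,"ay":0,"az":0,"dx":0,"dy":0,"dz":-20,"gripper":60},{"ax":0,"ay":0,"az":0,"dx":0,"dy":0,"dz":0,"gripper":60},{"ax":0,"ay":0,"az":0,"dx":0,"dy":0,"dz":0,"gripper":60}]'
python3 -c "
from t import *
st()
c=optics.camera('side'); crop(c,330,260,450,360,6,'pics/s9.png')
c=optics.camera('top'); crop(c,320,190,470,300,5,'pics/t9.png')"
```

```text
time: 27.25
position: [0.5937, -0.3772, 0.1532]
tool_rot: [1.0, 0.006, 0.001, 0.001]
ft_force: [0.6, -0.1, -0.5]
grip_width: 0.0522
t 27.25 track [ 65.24 -68.07] head deg -90.04 ideal [ 65.   -68.15] -90.0 left err 0.24 s 150.25
z 0.1532 F tool x,y,z [0.6 0.1 0.5] M [-0.036 -0.115  0.01 ] tilt [0.0011 0.001 ] grip 0.0522
```

View pics/s9.png

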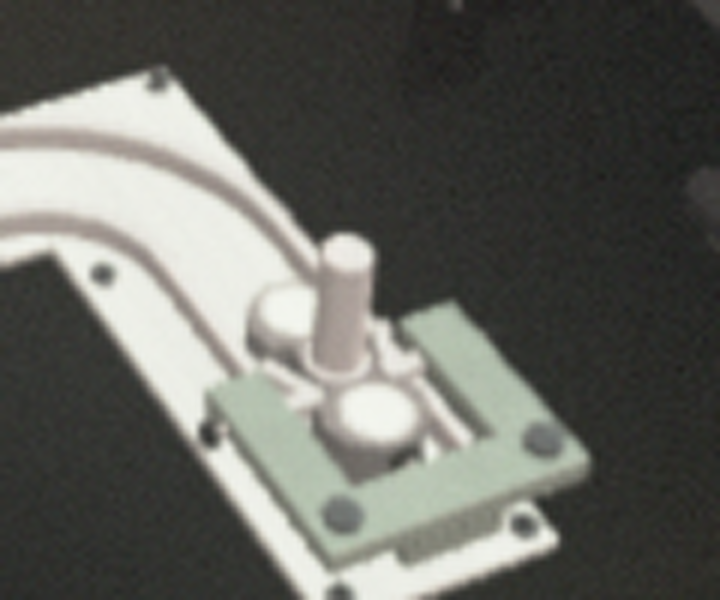

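View pics/t9.png

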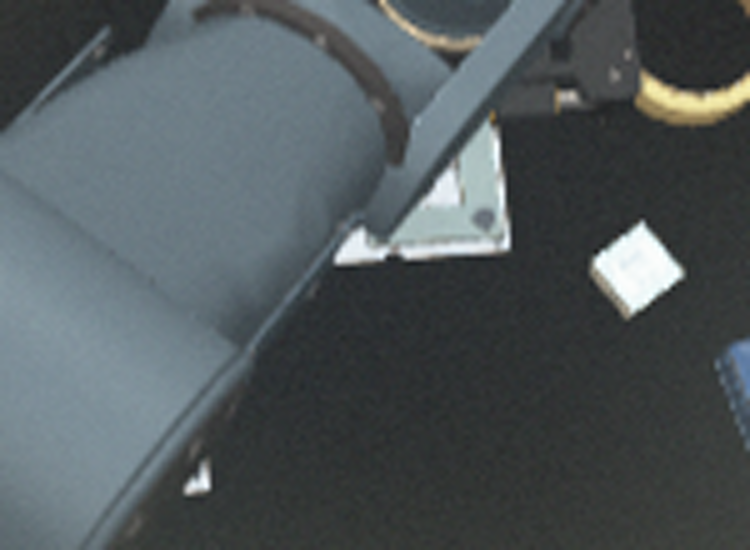

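```bash
python3 -c "
from t import *
c=optics.camera('side')
print(Rt@(onz(c,330+346/6-.4,260+247/6-.4,.068)[:2]-O)*1000)
robot.hand_in(); print(robot.get_obs()['time'])"
```

```text
[ 65.85689905 -67.60039133]
the job is handed in; nothing more can be done
the job is handed in; nothing more can be done
```

The shuttle is latched in the bay and released, and the job is handed in; the run gives no verdict. The clock read about 27 s at hand-in, against the 72 s limit.

**Run:** I gripped the shuttle by its post at 30 N and lowered it into the mouth until it touched the plate. I then raised it about half a millimetre and slid it round the bend, turning it with the track. Each pause showed at most about 1 N sideways and under 0.5 mm off the ideal path.

**Latching by feel:**
- **Bolts:** the latch bolts began pushing back at about track y = -43 mm, with around 2 N.
- **Buffer:** it met the shuttle at about y = -65.5 mm. I pushed on to y = -70.8 mm, about 5.4 mm of buffer travel, with a 10 N push.
- **Hold:** when I backed off, the shuttle stopped at about y = -69 mm while the force fell to zero. It then held against a pull of about 1.4 N.

**Last checks:**
- The side picture shows both bolt tips in the waist and the shuttle lying flat. The gripper is clear at 153 mm height, with no force on it.
- A single-view measurement put the post at track (65.9, -67.6) mm. That is about 1 mm from where the arm last had it (y about -68.7 mm), which is within the camera calibration.
- The coverslips box had not moved. I did not look at the other bystanders again; nothing I saw suggested the arm touched them.
- The buffer and latch joint values can't be read directly, so the latched state rests on the forces and the pictures.

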